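# Lift the hash brown from its covered dish with the turner and plate it

## Robot

A 6-joint arm with a two-finger parallel gripper is mounted at the origin on a cart in front of the work surface, level with it; the furniture and walls round the work are solid. World frame = base frame: x ahead of the robot, y to its left, z up, the work surface at z = 0. Lengths are in m, angles in rad, forces in N, time in s.
With the tool pointing down it reaches from about 0.375 to 0.9 m from the base axis. Payload 3.1 kg.
Tool frame: the origin (TCP) lies on the centre line of the jaws, within the pads' length; the fingertips stand 25 mm ahead of it and the grasp point (between the pads) lies 6 mm ahead of it (manip.tip_extent is the distance from the TCP to the fingertips, in m); z points along the fingers, y is the line along which they close (so a half turn about z gives the same grasp; the last joint's range is limited). The gripper opens to 85 mm and grips with 20 to 120 N. Pads are 22 mm wide; open, the fingers measure 114 mm over their backs; the gripper's body (76 mm by 85 mm) begins 54 mm behind the grasp point. The pads swing forward as they close: fully open they stand 13 mm farther back than shut.
Start: joints at [0.979, 0.527, 1.433, -0, 1.181, -0.178], TCP at [0.251, 0.572, 0.256] pointing down, gripper open.
Joint ranges: [-3.08, 3.08], [-0.75, 2.2], [0.22, 2.44], [-1.43, 4.57], [0, 2.65], [-2.85, 2.85]. Speed limits (rad/s): [2.79, 2.79, 3.14, 3.14, 3.14, 3.14].

## Interface

Orientations are given as a unit quaternion [x, y, z, w].
In Python, from station import readout, imaging, order, manip gives the robot as it stands.
- The arm moves only by the tool move_arm, never from a script. Its argument "rows" is a list of rows, each a list of 7 numbers: the turn, a rotation vector about the tool's x, y, z in degrees, then the shift along the tool's x, y, z in mm, then the closure, from 0 (fully open) to 1 (shut). A call has 1 to 12 rows; each row is the pose to reach, as a shift and turn from the pose commanded when the call began, along the tool's axes at that moment; what a row does not reach only later rows make up. A row lasts 1/12 s, in which the tool goes at most 41.7 mm and 7.16 degrees, less where a joint would pass 70% of its speed; a pose out of reach is approached as far as the arm can. A call with a gripper value outside its range is refused whole. The fingers move at their own pace and stop on an object; "squeeze" is the grip in N (left out, the last holds). Time passes only in rows, so rows that repeat a pose let the fingers close. It gives the time, the measured TCP pose, the force, the opening and the grip force at its end, in the units of the state.
- readout.sense(): the state, without advancing time (a new reading comes with each control period).
- imaging.snapshot(name): name is "scene" or "side" or "wrist"; returns a dict with "img" (420x560x3 uint8, red, green, blue), "z_map" (420x560 float32, m along the optical axis (not along the pixel's ray), 0 where there is no reading), "fovy" (degrees; the focal length in pixels is half the picture's height over the tangent of half this angle, whatever the lens; pixels are square), "cx", "cy" (the principal point, pixels), "rvec" (rotation vector, rad) and "tvec" (3), from world to camera coordinates, as OpenCV has them. Camera axes: x right, y down, z forward; pixel columns grow to the right and rows downward; lengths in m; the calibration is good to about 2 mm. The wrist camera is an equidistant fisheye: a pixel r from the principal point sees the ray r / f radians off the axis. A picture is of the moment at which its call begins.
- order.sign_off(): hands the job in; it is judged then, once.
The state is a dict: "t": time; "q": joint angles; "qd": joint speeds; "tau": joint torques, N m; "tcp_pos": TCP position; "tool_rot": TCP orientation; "force": force on the tool from outside, world axes, zero at the start; "ft_torque": the same for the moment, N m; "finger_gap": opening from 0.0 (shut) to 1.0 (fully open); "gripper_force": force on a finger pad.
Only numpy, scipy, OpenCV 4.12 (cv2) and the standard library are available. Lean on these libraries where they do the work, as an engineer would, in place of code of your own. Each camera call takes 0.05 s, during which the arm holds its last target. There are 200 camera calls.

## Task

One of the two covered holding dishes has the oblong golden hash brown in it: open it and leave its cover standing open. Take the turner from its rest, slide it under the hash brown, lift it out and lay it flat in the middle of the plate without throwing or dropping it; then put the turner back in its rest as it lay. Do not touch the food with the gripper, leave the round patty in its dish, and do not disturb the other things on the counter.

Things in the scene. Friction and masses are not known exactly. Their poses are not given: they have to be found in the camera images.
- hash_brown: The golden, oblong, stiff hash brown: 86 mm long (own x) x 58 wide (own y) x 12 thick, edges rounded at 6 mm radius, 70 g. Origin at the centre of its underside. It starts covered, in dish_a, its length roughly along the dish's x, 2 to 12 mm short of the rear rim. It slides off the steel blade at a slope of about 16 to 23 degrees.
- burger_patty: The dark brown round patty, 80 mm across, 13 mm thick, under the cover of the other dish (dish_b). Origin at the centre of its underside. Not wanted now.
- dish_a: Low stainless dish with the hash brown, fixed, 132 mm deep (own x) x 116 wide; looks like dish_b, either may stand left. Origin under its centre, own -x is its front. Flat floor 18 mm above the counter, open at the front edge (own x = -0.066); a rim 10 mm high stands at the rear (inner face own x = +0.058) and sides (inner faces own y = +-0.048).
- dish_b: The other dish, same as dish_a, holds the round patty.
- lid_a (a joint): Opening angle of dish_a's grey plastic cover, hinged at the rear: 0 shut, positive opens up and back, stop at 1.8 rad. Stiff: stays where it is left; about 2 N at the handle moves it. Shut: a shell 118 mm wide, top 53 mm above the counter. Open: stands upright behind the dish, 135 mm tall (178 with the handle).
- lid_b (a joint): The same for dish_b's cover.
- lid_a_hinge (a point): Middle of the hinge axis of dish_a's cover: 68 mm behind the dish's origin, 20 mm above the counter; the axis runs along the dish's y.
- lid_a_handle (a point): Grip point in the black handle that sticks out 44 mm forward from the front of dish_a's cover: 24 mm wide (along the dish's y), 12 thick. The point is 164 mm in front of the hinge axis and 14 mm above it when shut, 13 mm from the handle's front end. Gripped by its sides it turns between the pads.
- lid_b_handle (a point): The same point on dish_b's cover.
- turner: Kitchen turner, 140 g. Flat slotted steel blade 88 mm long (own x, tip at +x) x 62 wide x 2 thick; origin under the middle of the blade. From its rear edge (own x = -0.044) a neck and then a red handle rise backwards at 0.6 rad (34 deg). Handle 116 mm long, 24 wide (own y), 16 thick. Starts in turner_rest, blade flat in the tray, handle in the cradle.
- turner_grip (a point): Grip point at the centre of the turner's handle, at own (-0.122, 0, 0.056) of the turner; take it by its 24 mm wide sides (along own y). Grip it firmly (100 N is safe): loosely held, it turns between the pads.
- turner_tip (a point): Middle of the front edge of the blade, on its underside, at own (0.044, 0, 0) of the turner.
- turner_rest: Fixed dark steel rest: tray 128 x 88 mm, floor 4 mm high, 11 mm lips at the sides (inner faces own y = +-0.040) and front (own x = +0.060), and a wire cradle 171 mm behind the tray's centre for the handle (rod top 83 mm high, horns to 101 mm). Origin under the tray's centre; the turner lies along its x, tip at +x.
- rest_seat (a point): Centre of the rest's tray floor, 4 mm above the counter: the turner's origin belongs here.
- plate: White round deep-rimmed plate, fixed, 190 mm across; flat floor 136 mm across lies 6 mm above the counter, then the rim rises to 24 mm. Origin under its centre on the counter.
- kitchen_roll_1: White paper kitchen roll standing upright, about 100 mm across and 228 high. A bystander, not to be disturbed. Origin at the centre of its underside.
- spice_jar: Round spice jar with a red cap, 45 mm across, 106 high. A bystander, not to be disturbed. Origin at the centre of its underside.
- teaspoon: Steel teaspoon, 139 x 30 x 10 mm, lying on the counter. A bystander, not to be disturbed. Origin at the centre of its underside.

How it is judged:
By the outcome, as a careful person would: the job done as asked, in the order asked, and still so for the second after the job is handed in, with the robot touching nothing.
It also fails if it takes over 72 s, if anything falls off the work surface, if the arm or the gripper's body presses on something with over 40 N, if the wrist force passes 120 N, or if a joint passes its speed limit or range.

## Working session

There is one attempt and no reset: what is moved stays moved. The work goes in short steps, Python scripts to look and compute and a tool call to move; the robot and the scene stay as the last step left them, time stands still between calls to the robot, and variables do not carry over. Pictures are saved under pics/ and viewed, at most 10 in all, crops included, and the job is handed in when it is done.

Besides the shell and the picture viewer there is one more tool, called after "Emit:" by a JSON object that holds its "name" and its "arguments", one argument or row to a line. move_arm: Moves the arm, as the interface text tells. Its arguments: {"type":"object","properties":{"rows":{"type":"array"},"squeeze":{"type":"number"}},"required":["rows"]}

```bash
ls; mkdir -p pics; cat > h.py <<'E'
import numpy as np, cv2
from scipy.spatial.transform import Rotation as R
from station import readout, imaging, order, manip
def snap(n,f=None):
    s=imaging.snapshot(n)
    if f: cv2.imwrite('pics/'+f,s['img'][:,:,::-1])
    return s
def cloud(s):
    h,w=s['z_map'].shape; f=h/2/np.tan(np.radians(s['fovy'])/2)
    v,u=np.mgrid[:h,:w]; z=s['z_map']
    P=np.stack([(u-s['cx'])/f*z,(v-s['cy'])/f*z,z],-1)
    Rm=cv2.Rodrigues(np.array(s['rvec'],float))[0]
    return (P-np.array(s['tvec']).ravel())@Rm   # world points
E
python3 - <<'E'
from h import *
a=snap('scene','a.png');b=snap('side','b.png')
np.savez('ab.npz',a=cloud(a),b=cloud(b),ai=a['img'],bi=b['img'])
for s in(a,b):
    Rm=cv2.Rodrigues(np.array(s['rvec'],float))[0];print(-Rm.T@np.array(s['tvec']).ravel(),s['fovy'])
st=readout.sense();print(st)
E
```

```text
pics
[-0.06569229 -0.43501747  0.48986255] 53.27248729939089
[ 0.44489853 -0.79476032  0.71918221] 49.31912410305987
{'t': 0.1, 'q': array([ 9.78510629e-01,  5.28420432e-01,  1.43378386e+00, -1.42205809e-05,
        1.18141764e+00, -1.78515809e-01]), 'qd': array([ 4.80827654e-04, -2.75709749e-03, -4.32597610e-03,  6.34663054e-04,
       -3.72989270e-05, -1.07914578e-03]), 'tau': array([-4.04091961e-04, -4.43305635e+01, -1.78586984e+01, -2.42279129e-04,
        3.83719685e-03,  1.63992996e-05]), 'tcp_pos': array([0.25093172, 0.57175296, 0.25539933]), 'tool_rot': array([ 2.05409519e-01,  9.78675585e-01, -9.42683569e-04, -3.75340232e-04]), 'force': array([-0.07181907, -0.24770101,  0.12505611]), 'ft_torque': array([0.02131216, 0.01136435, 0.00359757]), 'gripper_force': 0.0, 'finger_gap': 1.0039732806759845}
```

View pics/a.png

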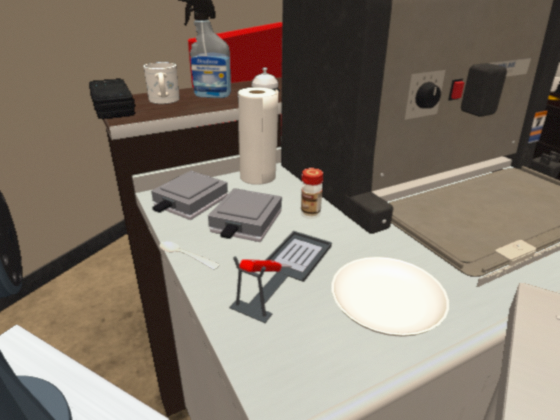

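View pics/b.png

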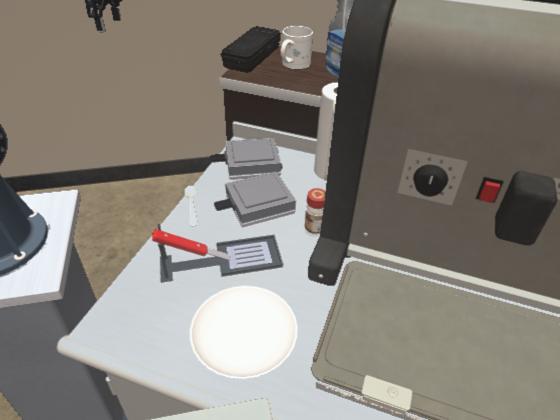

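Scene view: the two covered dishes are at about (190,193) and (246,213), both black handles towards the robot. The turner is in its rest at (260,265)–(300,255), the plate at (390,293), the jar at (312,192), the roll at (258,135) and the teaspoon at (190,253). The side view agrees: dishes (252,157) and (260,197), turner (180,243)–(250,255), plate (243,330).

```bash
python3 - <<'E'
from h import *
d=np.load('ab.npz')
def rect(p): 
    (c,s,a)=cv2.minAreaRect((p[:,:2]*1000).astype(np.float32)); return np.round(c,1),np.round(s,1),round(a,1)
for k in 'ab':
    P=d[k];I=d[k+'i'].astype(int);hsv=cv2.cvtColor(d[k+'i'],cv2.COLOR_RGB2HSV).astype(int)
    x,y,z=P[...,0],P[...,1],P[...,2]
    work=(x>0.1)&(x<1)&(abs(y)<.6)
    def comps(m,name,mn=60):
        n,l,st,c=cv2.connectedComponentsWithStats(m.astype(np.uint8))
        for i in range(1,n):
            if st[i,4]>mn:
                p=P[l==i]; print(k,name,st[i,:4],'n',st[i,4],'rect',*rect(p),'z',np.round(np.percentile(p[:,2],[2,50,98]),4))
    lo=(x<.95)&(y>-.5)
    comps(work&(z>.048)&(z<.058)&(hsv[...,1]<70)&(hsv[...,2]<140),'lidtop')
    comps(work&(hsv[...,2]<40)&(z>.015)&(z<.06),'black',20)
    red=(hsv[...,1]>180)&((hsv[...,0]<6)|(hsv[...,0]>174))&work&(z<.16)
    comps(red,'red',40)
    comps(work&(z>.003)&(z<.03)&(hsv[...,2]>215),'plate',300)
    comps(work&(z>.001)&(z<.03)&(hsv[...,2]<110),'dark')
    comps(work&(z>.2)&(z<.24),'rolltop')
    comps(work&(z>.15)&(x>.3),'tall',100)
E
```

```text
a lidtop [281 157  20  17] n 73 rect [795.3  21.4] [101.   3.] 57.2 z [0.0481 0.0528 0.0579]
a lidtop [177 181  42  18] n 91 rect [578.  132.1] [ 35.5 104.2] 66.9 z [0.048  0.0502 0.0527]
a lidtop [322 187 142  79] n 465 rect [ 653.8 -265. ] [342.8  65. ] 78.3 z [0.048  0.0505 0.0576]
a lidtop [218 196  56  24] n 127 rect [561.3 -19. ] [ 65.1 130.8] 60.2 z [0.0482 0.0503 0.0525]
a black [115 150 123  38] n 640 rect [664.9 273. ] [ 58.4 315.1] 48.5 z [0.0174 0.0525 0.0596]
a black [282 157  19  20] n 140 rect [794.4  20.5] [95.7  3.8] 57.5 z [0.0394 0.0495 0.0595]
a black [323 188  50  43] n 422 rect [ 668.  -180.3] [172.2   6.3] 58.0 z [0.0383 0.049  0.0596]
a black [154 201  18  11] n 112 rect [496.7 174.6] [18.8 39. ] 86.6 z [0.0323 0.0381 0.0404]
a black [222 225  17  13] n 141 rect [489.8  -8.3] [39.4 20.7] 11.3 z [0.0329 0.0388 0.0407]
a black [374 224  14   6] n 33 rect [ 643.2 -265.4] [ 4.2 35.4] 61.7 z [0.0385 0.0441 0.052 ]
a red [302 171  21  14] n 179 rect [673.4 -96.7] [25.1 43.3] 20.8 z [0.0879 0.098  0.1062]
a red [239 260  42  12] n 370 rect [ 387.8 -147.3] [21.8 92.3]
[... 2099 characters left out ...]
z [0.0013 0.0039 0.0139]
b rolltop [220  26  62  41] n 1481 rect [635.8 445.2] [216.8  92.8] 53.5 z [0.2019 0.2259 0.2291]
b rolltop [281  45  31  19] n 420 rect [739.4 353. ] [98.8 40.4] 12.0 z [0.201  0.2208 0.2388]
b rolltop [326  48  15  22] n 213 rect [823.1 302.8] [ 9.2 67.4] 18.3 z [0.202  0.2211 0.2391]
b rolltop [321  82  17  30] n 348 rect [763.  123.8] [89.  33.4] 69.9 z [0.2011 0.2261 0.2291]
b rolltop [326 169 211  77] n 3402 rect [ 813.5 -275.5] [ 65.5 341. ] 48.3 z [0.2009 0.2225 0.2393]
b rolltop [540 216  20  24] n 331 rect [ 988.8 -371.5] [ 7.9 28.7] 51.7 z [0.2008 0.2171 0.2388]
b tall [220   0 340 263] n 61071 rect [758.1  66.1] [331.4 991.7] 11.9 z [0.1586 0.3377 0.5087]
```

```bash
python3 - <<'E'
import cv2
a=cv2.imread('pics/a.png')[165:245,140:290];b=cv2.imread('pics/b.png')[130:230,205:305]
cv2.imwrite('pics/c.png',cv2.vconcat([cv2.resize(a,(600,320),interpolation=2),cv2.resize(b[:, :],(600,270),interpolation=2)]))
E
```

```text
(no output)
```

View pics/c.png

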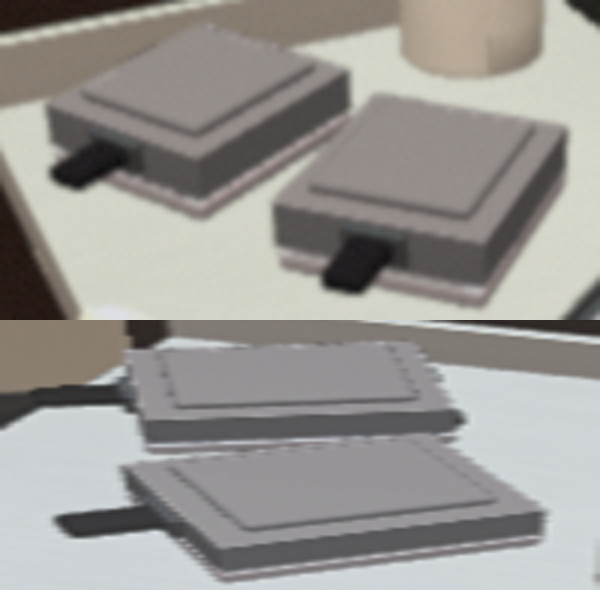

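The crop shows both dishes with plain grey lids and black handles and nothing of the contents, so one has to be opened to find out.

```bash
python3 - <<'E'
from h import *
d=np.load('ab.npz')
def rect(p): 
    (c,s,a)=cv2.minAreaRect((p[:,:2]*1000).astype(np.float32)); return np.round(c,1),np.round(s,1),round(a,1)
for k in 'ab':
    P=d[k];x,y,z=P[...,0],P[...,1],P[...,2]
    hsv=cv2.cvtColor(d[k+'i'],cv2.COLOR_RGB2HSV).astype(int)
    for nm,lo,hi in(('lid',.044,.058),('handle',.03,.043)):
      m=(x>.44)&(x<.72)&(y>-.13)&(y<.27)&(z>lo)&(z<hi)
      if nm=='handle': m&=(hsv[...,2]<55)&(x<.535)
      n,l,st,c=cv2.connectedComponentsWithStats(m.astype(np.uint8))
      for i in range(1,n):
        if st[i,4]>50: print(k,nm,st[i,:5],*rect(P[l==i]),np.round(np.median(P[l==i],0),4))
    # rest tray: dark, tray portion
    m=(x>.44)&(x<.62)&(y>-.2)&(y<-.09)&(z<.025)&(hsv[...,2]<110)
    print(k,'tray',rect(P[m]))
    red=(hsv[...,1]>150)&((hsv[...,0]<6)|(hsv[...,0]>174))&(x>.3)&(x<.5)&(y<0)&(z>.03)&(z<.16)
    p=P[red];c=p.mean(0);u,s,v=np.linalg.svd(p-c);print(k,'redhandle',c,v[0],np.percentile(p[:,1],[1,99]),np.percentile(p[:,0],[1,99]),np.percentile(p[:,2],[1,99]))
    m=(z>.02)&(z<.085)&(x>.6)&(x<.72)&(y>-.15)&(y<-.04);print(k,'jar',rect(P[m]))
    m=(z>.05)&(z<.2)&(x>.7)&(x<.86)&(y>.05)&(y<.17);print(k,'roll',rect(P[m]))
    m=(z>.1)&(z<.5)&(x>.5)&(y<.05); print(k,'machine xmin by y',[(yy,round(float(np.min(x[m&(abs(y-yy)<.02)],initial=9)),3)) for yy in (0,-.05,-.1,-.15,-.2,-.25,-.3,-.35)])
    wood=(z>.002)&(z<.012)&(x>.3)&(x<.48)&(y>-.08)&(y<.25);print(k,'spoon',rect(P[wood]) if wood.sum()>5 else 0)
E
```

```text
a lid [181 156  28  12 145] [692.3 246.2] [22.8 67.9] 54.3 [0.6938 0.251  0.0498]
a lid [ 151  171   77   34 1303] [585.7 172.7] [120.5 132.3] 86.9 [0.5726 0.1638 0.0514]
a lid [ 208  188   74   38 1684] [577.   10.1] [134.  118.4] 10.4 [0.5642 0.0018 0.0514]
a lid [301 192  21  11 120] [670.5 -97.3] [22.8 45.3] 19.1 [ 0.6656 -0.1012  0.0513]
a handle [154 200  21  12 138] [497.3 175.5] [41.4 33.5] 1.9 [0.4978 0.1711 0.0381]
a handle [221 224  20  14 172] [490.6  -8.5] [41.  32.1] 14.1 [ 0.489  -0.0105  0.0386]
a tray (array([ 516. , -143.8]), array([150.4,  86.8]), 0.8)
a redhandle [ 0.37541187 -0.15094229  0.08262975] [ 0.83818522 -0.06653635 -0.54131179] [-0.15667165 -0.13444389] [0.34238717 0.43300699] [0.04046549 0.10510534]
a jar (array([664.5, -80.1]), array([ 55.5, 138.6]), 39.6)
a roll (array([775.4,  92.2]), array([ 50. , 114.4]), 38.2)
a machine xmin by y [(0, 0.767), (-0.05, 0.736), (-0.1, 0.66), (-0.15, 0.673), (-0.2, 0.661), (-0.25, 0.741), (-0.3, 0.78), (-0.35, 0.879)]
a spoon (array([419.7,  40.7]), array([ 29.5, 140.2]), 0.8)
b lid [271 125  27  12 135] [689.7 248.8]
[... 229 characters left out ...]
 213  17  11  82] [ 673.6 -107.8] [12.7 37.3] 55.3 [ 0.6741 -0.1114  0.051 ]
b handle [210 155  16   7  79] [498.7 174.1] [20.5 37.7] 86.6 [0.4986 0.1708 0.0386]
b tray (array([ 516.2, -143.8]), array([151.3,  90.1]), 0.0)
b redhandle [ 0.39207223 -0.14916848  0.07638869] [ 0.83414944  0.00161716 -0.55153613] [-0.1572026  -0.13564197] [0.34742886 0.44093987] [0.04286506 0.10541007]
b jar (array([649.4, -74.3]), array([ 26.2, 116.9]), 46.2)
b roll (array([750.3, 100.3]), array([12.4, 59.4]), 21.0)
b machine xmin by y [(0, 9.0), (-0.05, 9.0), (-0.1, 0.663), (-0.15, 0.677), (-0.2, 0.665), (-0.25, 0.741), (-0.3, 0.782), (-0.35, 0.883)]
b spoon (array([442.7,  25.2]), array([287.7, 133. ]), 62.3)
```

```bash
cat >> h.py <<'E'
def rot(yaw,pitch=0):
    """tool x-axis towards robot (yaw=heading of object's +x, deg), z down; pitch>0 tips finger ends forward (+object x)"""
    y=np.radians(yaw); ex=np.array([np.cos(y),np.sin(y),0]); ey=np.array([-np.sin(y),np.cos(y),0])
    Rm=np.stack([-ex,ey,[0,0,-1]],1)
    return R.from_rotvec(-np.radians(pitch)*ey)*R.from_matrix(Rm)
def rel(T,Rt,frm=None):
    """numbers of a row: turn deg, shift mm, from the present pose (or frm=(p,R))"""
    if frm is None:
        s=readout.sense(); frm=(s['tcp_pos'],R.from_quat(s['tool_rot']))
    p,R0=frm
    return np.round(np.r_[(R0.inv()*Rt).as_rotvec(degrees=True),R0.inv().apply(np.array(T)-p)*1000],1)
E
python3 - <<'E'
from h import *
print(rel([.483,-.010,.12],rot(11.3)))
E
```

```text
[-1.000e-01 -1.000e-01 -3.500e+01 -4.464e+02 -4.391e+02  1.361e+02]
```

Emit:
{"name": "move_arm", "arguments": {
  "rows": [
    [0, 0, -3, -37, -37, 11, 0],
    [0, 0, -6, -74, -73, 22, 0],
    [0, 0, -9, -112, -110, 34, 0],
    [0, 0, -12, -149, -146, 45, 0],
    [0, 0, -15, -186, -183, 57, 0],
    [0, 0, -18, -223, -220, 68, 0],
    [0, 0, -21, -260, -256, 79, 0],
    [0, 0, -24, -298, -293, 91, 0],
    [0, 0, -27, -335, -329, 102, 0],
    [0, 0, -30, -372, -366, 113, 0],
    [0, 0, -33, -409, -403, 125, 0],
    [0, 0, -35, -446, -439, 136, 0]
  ]
}}

```text
t: 1.1
tcp_pos: [0.4326, 0.1165, 0.1497]
tool_rot: [-0.1, 0.995, 0.0, -0.0]
force: [0.6, -0.1, 0.4]
finger_gap: 0.999
gripper_force: 0.0
```

Emit:
{"name": "move_arm", "arguments": {
  "rows": [
    [0, 0, 0, 0, 0, 0, 0],
    [0, 0, 0, 0, 0, 0, 0],
    [0, 0, 0, 0, 0, 0, 0],
    [0, 0, 0, 0, 0, 0, 0]
  ]
}}

```text
t: 1.43
tcp_pos: [0.4315, 0.1195, 0.1503]
tool_rot: [-0.099, 0.995, 0.0, -0.0]
force: [-0.0, -0.8, -0.0]
finger_gap: 0.998
gripper_force: 0.0
```

```bash
python3 - <<'E'
from h import *
s=snap('scene','d.png')
snap('wrist','w.png')
st=readout.sense();print(st['t'],st['tcp_pos'],st['tool_rot'],rel([.483,-.010,.042],rot(11.3)))
cv2.imwrite('pics/d2.png',cv2.hconcat([cv2.resize(cv2.imread('pics/d.png')[150:280,120:320],(400,260)),cv2.resize(cv2.imread('pics/w.png'),(347,260))]))
E
```

```text
1.5333 [0.43155918 0.11987381 0.15041177] [-9.97603977e-02  9.95011487e-01  4.88953763e-05 -2.72142191e-05] [   0.    -0.     0.2  -24.6 -137.5  108.4]
```

View pics/d2.png

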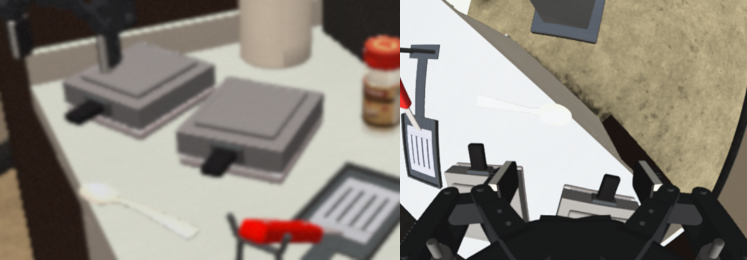

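The combined picture shows the scene undisturbed, with the gripper short of the right handle because the row speed limit cut the move. I'll go on to that handle.

Emit:
{"name": "move_arm", "arguments": {
  "rows": [
    [0, 0, 0, -6, -34, 15, 0],
    [0, 0, 0, -12, -68, 35, 0],
    [0, 0, 0, -18, -103, 40, 0],
    [0, 0, 0, -25, -137, 50, 0],
    [0, 0, 0, -25, -137, 50, 0],
    [0, 0, 0, -25, -137, 80, 0],
    [0, 0, 0, -25, -137, 100, 0],
    [0, 0, 0, -25, -137, 108, 0],
    [0, 0, 0, -25, -137, 108, 0]
  ]
}}

```text
t: 2.28
tcp_pos: [0.4824, -0.0095, 0.0409]
tool_rot: [-0.099, 0.995, 0.001, -0.002]
force: [-0.8, -0.1, -0.2]
finger_gap: 1.001
gripper_force: 0.0
```

Emit:
{"name": "move_arm", "arguments": {
  "rows": [
    [0, 0, 0, 0, 0, 0, 1],
    [0, 0, 0, 0, 0, 0, 1],
    [0, 0, 0, 0, 0, 0, 1],
    [0, 0, 0, 0, 0, 0, 1],
    [0, 0, 0, 0, 0, 0, 1],
    [0, 0, 0, 0, 0, 0, 1],
    [0, 0, 0, 0, 0, 0, 1],
    [0, 0, 0, 0, 0, 0, 1]
  ],
  "squeeze": 30
}}

```text
t: 2.95
tcp_pos: [0.4832, -0.0072, 0.0436]
tool_rot: [-0.096, 0.995, 0.002, 0.0]
force: [1.2, 19.8, 10.5]
finger_gap: 0.277
gripper_force: 34.1
```

```bash
python3 - <<'E'
from h import *
st=readout.sense();p=st['tcp_pos'];R0=R.from_quat(st['tool_rot']);print(st['t'],p,st['tool_rot'],st['finger_gap'],st['gripper_force'],st['force'])
import math
r=math.hypot(.164,.014);ph=math.atan2(14,164)
for th in range(0,101,8):
    t=math.radians(th);dx=r*(math.cos(ph)-math.cos(t+ph));dz=r*(math.sin(t+ph)-math.sin(ph))
    print(th,round(-dx*1000),round(-dz*1000))  # tool x, tool z shifts
E
```

```text
2.95 [ 0.4831708  -0.00722855  0.04360148] [-9.58441296e-02  9.95393517e-01  2.35045908e-03  3.51625322e-04] 0.2771392859020066 34.09826248884201 [ 1.24306654 19.77449881 10.52029407]
0 0 0
8 -4 -23
16 -10 -45
24 -20 -65
32 -32 -85
40 -47 -102
48 -65 -117
56 -84 -130
64 -105 -140
72 -127 -146
80 -149 -150
88 -172 -150
96 -195 -148
```

Emit:
{"name": "move_arm", "arguments": {
  "rows": [
    [0, 0, 0, 0, 3, 0, 1],
    [0, 0, 0, -2, 3, -12, 1],
    [0, 0, 0, -4, 3, -23, 1],
    [0, 0, 0, -7, 3, -34, 1],
    [0, 0, 0, -10, 3, -45, 1],
    [0, 0, 0, -15, 3, -55, 1],
    [0, 0, 0, -20, 3, -65, 1],
    [0, 0, 0, -26, 3, -75, 1],
    [0, 0, 0, -32, 3, -85, 1],
    [0, 0, 0, -39, 3, -94, 1],
    [0, 0, 0, -47, 3, -102, 1],
    [0, 0, 0, -47, 3, -102, 1]
  ]
}}

```text
t: 3.95
tcp_pos: [0.5286, 0.002, 0.1453]
tool_rot: [-0.098, 0.995, 0.001, -0.001]
force: [-3.6, 3.0, 2.0]
finger_gap: 0.273
gripper_force: 32.2
```

```bash
python3 - <<'E'
from h import *
s=snap('scene');b=snap('side')
st=readout.sense();print(st['t'],st['tcp_pos'],st['finger_gap'],st['gripper_force'],st['force'])
cv2.imwrite('pics/e2.png',cv2.hconcat([cv2.resize(s['img'][150:280,140:300,::-1],(400,325)),cv2.resize(b['img'][120:230,190:325,::-1],(399,325))]))
E
```

```text
4.05 [0.52779438 0.00185326 0.14435901] 0.26901774123814964 32.46840298175812 [-3.69645879  3.28749735  3.49881454]
```

View pics/e2.png

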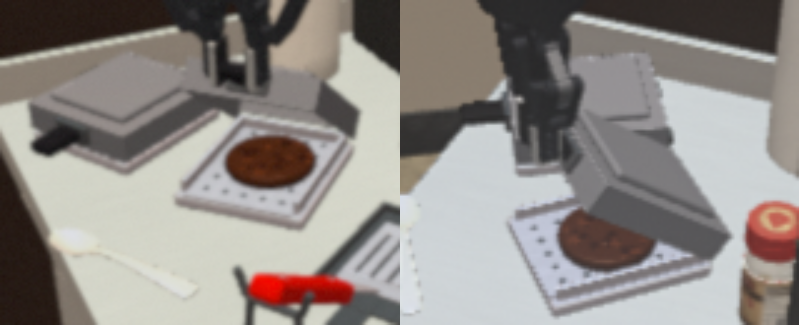

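The picture shows the dark round patty at about (270,160), so this is dish_b. I'll shut its cover again and open the left one.

Emit:
{"name": "move_arm", "arguments": {
  "rows": [
    [0, 0, 0, 8, 0, 8, 1],
    [0, 0, 0, 15, 0, 17, 1],
    [0, 0, 0, 21, 0, 27, 1],
    [0, 0, 0, 27, 0, 37, 1],
    [0, 0, 0, 32, 0, 47, 1],
    [0, 0, 0, 37, 0, 57, 1],
    [0, 0, 0, 40, 0, 68, 1],
    [0, 0, 0, 43, 0, 79, 1],
    [0, 0, 0, 45, 0, 90, 1],
    [0, 0, 0, 47, 0, 102, 1],
    [0, 0, 0, 47, 0, 104, 1],
    [0, 0, 0, 47, 0, 104, 1]
  ]
}}

```text
t: 5.05
tcp_pos: [0.4821, -0.0071, 0.0417]
tool_rot: [-0.098, 0.995, 0.001, 0.0]
force: [-2.6, 7.8, 16.9]
finger_gap: 0.278
gripper_force: 36.9
```

```bash
python3 - <<'E'
from h import *
st=readout.sense();print(st['t'],st['tcp_pos'],st['finger_gap'],st['gripper_force'],st['force'])
print('left from here',rel([.4905,.1738,.12],rot(-2.5)))
E
```

```text
5.05 [ 0.48213667 -0.00708173  0.04170515] 0.2775330610739463 36.8715637922287 [-2.58603367  7.79558534 16.91014295]
left from here [ 1.000e-01  0.000e+00  1.370e+01 -4.340e+01  1.759e+02 -7.810e+01]
```

Emit:
{"name": "move_arm", "arguments": {
  "rows": [
    [0, 0, 0, 0, 0, 0, 0],
    [0, 0, 0, 0, 0, 0, 0],
    [0, 0, 0, 0, 0, 0, 0],
    [0, 0, 0, 0, 0, 0, 0],
    [0, 0, 0, 0, 0, 0, 0],
    [0, 0, 0, 0, 0, -38, 0],
    [0, 0, 0, 0, 0, -78, 0],
    [0, 0, 3, -10, 35, -78, 0],
    [0, 0, 6, -20, 70, -78, 0],
    [0, 0, 9, -30, 105, -78, 0],
    [0, 0, 12, -38, 140, -78, 0],
    [0, 0, 14, -43, 177, -78, 0]
  ]
}}

```text
t: 6.05
tcp_pos: [0.4915, 0.1752, 0.1182]
tool_rot: [0.025, 1.0, 0.0, 0.001]
force: [1.7, 0.0, -0.5]
finger_gap: 1.0
gripper_force: 0.0
```

```bash
python3 - <<'E'
from h import *
s=snap('scene')
st=readout.sense();print(st['t'],st['tcp_pos'],st['finger_gap'],st['force'])
P=cloud(s);x,y,z=P[...,0],P[...,1],P[...,2]
m=(x>.5)&(x<.7)&(y>-.06)&(y<.08)&(z>.03)&(z<.07);print('lid_b top',np.percentile(z[m],[50,98]))
print(rel([.4905,.1745,.042],rot(-2.5)))
E
```

```text
6.1 [0.49008711 0.1811666  0.11826183] 1.003359426476962 [ 1.06126441  4.12863427 -0.9938981 ]
lid_b top [0.04702286 0.05363589]
[ 0.2  0.1 -0.2 -0.6 -6.9 76.2]
```

Emit:
{"name": "move_arm", "arguments": {
  "rows": [
    [0, 0, 0, 0, 0, 0, 0],
    [0, 0, 0, 0, 0, 20, 0],
    [0, 0, 0, 0, 0, 40, 0],
    [0, 0, 0, 0, 0, 40, 0],
    [0, 0, 0, 0, 0, 40, 0]
  ]
}}

```text
t: 6.52
tcp_pos: [0.4898, 0.1728, 0.0773]
tool_rot: [0.024, 1.0, -0.0, -0.002]
force: [-0.5, 0.7, -0.7]
finger_gap: 1.0
gripper_force: 0.0
```

```bash
python3 - <<'E'
from h import *
st=readout.sense();print(st['t'],st['tcp_pos'],st['finger_gap'],st['force'])
print(rel([.4905,.1745,.042],rot(-2.5)))
E
```

```text
6.5167 [0.48981171 0.17281475 0.0773119 ] 1.000173595048143 [-0.49657482  0.67730005 -0.70413304]
[-0.  -0.2 -0.3 -0.7  1.7 35.3]
```

Emit:
{"name": "move_arm", "arguments": {
  "rows": [
    [0, 0, 0, -1, 2, 18, 0],
    [0, 0, 0, -1, 2, 35, 0],
    [0, 0, 0, -1, 2, 35, 1],
    [0, 0, 0, -1, 2, 35, 1],
    [0, 0, 0, -1, 2, 35, 1],
    [0, 0, 0, -1, 2, 35, 1],
    [0, 0, 0, -1, 2, 35, 1],
    [0, 0, 0, -1, 2, 35, 1],
    [0, 0, 0, -1, 2, 35, 1],
    [0, 0, 0, -1, 2, 35, 1]
  ],
  "squeeze": 30
}}

```text
t: 7.35
tcp_pos: [0.4925, 0.1792, 0.0449]
tool_rot: [0.025, 1.0, 0.002, 0.002]
force: [-1.0, 15.5, 5.7]
finger_gap: 0.272
gripper_force: 34.4
```

```bash
python3 - <<'E'
from h import *
st=readout.sense();print(st['t'],st['tcp_pos'],st['finger_gap'],st['gripper_force'],st['force'])
E
```

```text
7.35 [0.49250937 0.17923939 0.04491611] 0.272390399459043 34.37125772237778 [-1.03574252 15.51068454  5.69526078]
```

Emit:
{"name": "move_arm", "arguments": {
  "rows": [
    [0, 0, 0, 0, 4, 0, 1],
    [0, 0, 0, -2, 4, -12, 1],
    [0, 0, 0, -4, 4, -23, 1],
    [0, 0, 0, -7, 4, -34, 1],
    [0, 0, 0, -10, 4, -45, 1],
    [0, 0, 0, -15, 4, -55, 1],
    [0, 0, 0, -20, 4, -65, 1],
    [0, 0, 0, -26, 4, -75, 1],
    [0, 0, 0, -32, 4, -85, 1],
    [0, 0, 0, -39, 4, -94, 1],
    [0, 0, 0, -47, 4, -102, 1],
    [0, 0, 0, -56, 4, -110, 1]
  ]
}}

```text
t: 8.35
tcp_pos: [0.5466, 0.1771, 0.1533]
tool_rot: [0.024, 1.0, -0.0, -0.002]
force: [1.3, 1.0, -6.9]
finger_gap: 0.274
gripper_force: 32.6
```

Emit:
{"name": "move_arm", "arguments": {
  "rows": [
    [0, 0, 0, -9, 0, -7, 1],
    [0, 0, 0, -18, 0, -14, 1],
    [0, 0, 0, -28, 0, -20, 1],
    [0, 0, 0, -38, 0, -26, 1],
    [0, 0, 0, -49, 0, -30, 1],
    [0, 0, 0, -60, 0, -33, 1],
    [0, 0, 0, -71, 0, -36, 1],
    [0, 0, 0, -82, 0, -38, 1],
    [0, 0, 0, -93, 0, -40, 1],
    [0, 0, 0, -104, 0, -40, 1],
    [0, 0, 0, -116, 0, -40, 1],
    [0, 0, 0, -128, 0, -39, 1]
  ]
}}

```text
t: 9.35
tcp_pos: [0.6742, 0.171, 0.1934]
tool_rot: [0.023, 1.0, -0.0, -0.002]
force: [-2.7, -0.1, 3.0]
finger_gap: 0.276
gripper_force: 33.2
```

```bash
python3 - <<'E'
from h import *
s=snap('scene');b=snap('side')
st=readout.sense();print(st['t'],st['tcp_pos'],st['finger_gap'],st['gripper_force'],st['force'])
cv2.imwrite('pics/f2.png',cv2.hconcat([cv2.resize(s['img'][100:240,130:300,::-1],(400,329)),cv2.resize(b['img'][70:220,190:340,::-1],(400,329))]))
E
```

```text
9.45 [0.67664197 0.17079406 0.19311839] 0.27637674074709256 33.13160240650177 [ 0.67285421 -0.25976303  2.76719432]
```

View pics/f2.png

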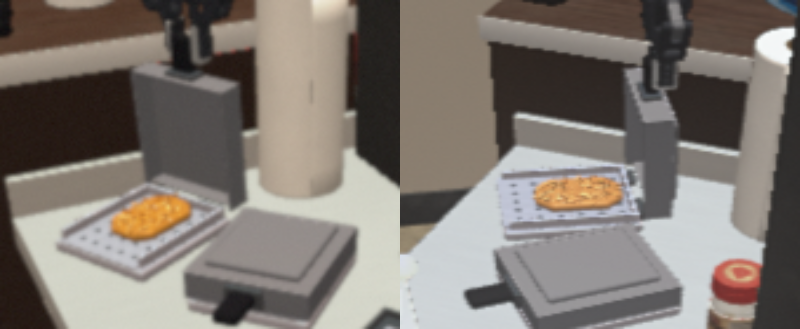

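The hash brown is in the now-open left dish, and its cover stands upright. I'll push the cover a little further back, release it and go to the turner.

Emit:
{"name": "move_arm", "arguments": {
  "rows": [
    [0, 0, 0, -10, 0, 1, 1],
    [0, 0, 0, -20, 0, 4, 1],
    [0, 0, 0, -20, 0, 4, 1],
    [0, 0, 0, -20, 0, 4, 0],
    [0, 0, 0, -20, 0, 4, 0],
    [0, 0, 0, -20, 0, 4, 0],
    [0, 0, 0, -20, 0, 4, 0],
    [0, 0, 0, -20, 0, 4, 0],
    [0, 0, 0, -20, 0, 4, 0],
    [0, 0, 0, -20, 0, -25, 0],
    [0, 0, 0, -20, 0, -55, 0],
    [0, 0, 0, -10, 0, -80, 0]
  ]
}}

```text
t: 10.45
tcp_pos: [0.6872, 0.1704, 0.2733]
tool_rot: [0.024, 1.0, 0.0, 0.001]
force: [0.7, -0.1, 1.4]
finger_gap: 0.999
gripper_force: 0.0
```

```bash
python3 - <<'E'
from h import *
st=readout.sense();print(st['t'],st['tcp_pos'],st['finger_gap'])
print(rel([.40,-.145,.22],rot(0)))
E
```

```text
10.45 [0.68721637 0.17038516 0.2733014 ] 0.9994261701592618
[ 0.000e+00  1.000e-01 -2.700e+00  2.719e+02 -3.288e+02  5.260e+01]
```

Emit:
{"name": "move_arm", "arguments": {
  "rows": [
    [0, 0, 0, 22, -27, 0, 0],
    [0, 0, 0, 45, -55, 0, 0],
    [0, 0, -1, 68, -82, 0, 0],
    [0, 0, -1, 90, -110, 0, 0],
    [0, 0, -1, 113, -137, 10, 0],
    [0, 0, -1, 136, -164, 20, 0],
    [0, 0, -2, 158, -192, 25, 0],
    [0, 0, -2, 181, -219, 30, 0],
    [0, 0, -2, 204, -247, 35, 0],
    [0, 0, -2, 226, -274, 40, 0],
    [0, 0, -2, 249, -301, 45, 0],
    [0, 0, -2.7, 272, -329, 52, 0]
  ]
}}

```text
t: 11.45
tcp_pos: [0.3975, -0.1461, 0.2205]
tool_rot: [-0.0, 1.0, -0.001, 0.001]
force: [1.1, -0.7, 0.8]
finger_gap: 1.001
gripper_force: 0.0
```

```bash
python3 - <<'E'
from h import *
st=readout.sense();print(st['t'],st['tcp_pos'])
def rect(p): 
    (c,s,a)=cv2.minAreaRect((p[:,:2]*1000).astype(np.float32)); return np.round(c,1),np.round(s,1),round(a,1)
out=[]
for n in('scene','side'):
    s=snap(n);P=cloud(s);x,y,z=P[...,0],P[...,1],P[...,2];hsv=cv2.cvtColor(s['img'],cv2.COLOR_RGB2HSV).astype(int)
    H,S,V=hsv[...,0],hsv[...,1],hsv[...,2]
    m=(H>8)&(H<28)&(S>120)&(V>100)&(x>.5)&(x<.68)&(y>.1)&(y<.25)&(z>.01)&(z<.045)
    t=m&(z>.026)
    print(n,'hb',m.sum(),rect(P[m]),'top',rect(P[t]),np.percentile(P[t][:,2],[50,95]))
    m=(x>.48)&(x<.68)&(y>.08)&(y<.26)&(z>.014)&(z<.032)
    print('dish',rect(P[m]))
    f=(x>.48)&(x<.68)&(y>.08)&(y<.26)&(z>.025)&(z<.032)&~((S>120))
    print('rim',rect(P[f]))
    # turner blade: bright pixels in tray
    b=(x>.44)&(x<.61)&(y>-.19)&(y<-.1)&(z<.03)&(V>120)&(S<60)
    n_,l,st_,c=cv2.connectedComponentsWithStats(cv2.morphologyEx(b.astype(np.uint8),cv2.MORPH_OPEN,np.ones((1,1))))
    i=1+np.argmax(st_[1:,4]);print('blade',rect(P[l==i]),st_[i],'all',rect(P[b]))
    q=s['img'][220:300,225:340] if n=='scene' else s['img'][220:290,145:295]
    out.append(cv2.resize(q[:,:,::-1],(600,290),interpolation=cv2.INTER_CUBIC))
    lb=(x>.6)&(x<.76)&(y>.1)&(y<.24)&(z>.1)&(z<.15);print('lid x',np.percentile(x[lb],[2,50,98]),np.percentile(y[lb],[2,98]))
    h=(x>.64)&(x<.78)&(y>.13)&(y<.21)&(z>.16)&(z<.22);print('lid handle',h.sum(),np.mean(P[h],0) if h.any() else 0)
cv2.imwrite('pics/g.png',cv2.vconcat(out))
E
```

```text
11.45 [ 0.39752415 -0.14609329  0.22053149]
scene hb 418 (array([596. , 169.3]), array([56.1, 84.4]), 81.2) top (array([596. , 169.3]), array([56.1, 84.4]), 81.2) [0.02952299 0.03127105]
dish (array([600.5, 187.2]), array([149.6, 161.6]), 87.9)
rim (array([605.9, 188.6]), array([149.3, 155.2]), 86.0)
blade (array([ 514.1, -141.3]), array([124.2,  66.1]), 0.7) [274 239  48  33 914] all (array([ 525., -145.]), array([169.9,  89.9]), 0.0)
lid x [0.6656179  0.68873846 0.73078487] [0.11047966 0.23275666]
lid handle 184 [0.70527615 0.17724775 0.17772215]
side hb 369 (array([599.2, 173.1]), array([59.3, 80.9]), 84.0) top (array([598.9, 170.8]), array([54.6, 80.9]), 84.0) [0.02944569 0.03175078]
dish (array([602. , 186.9]), array([150.6, 157.6]), 87.9)
rim (array([603.5, 185.5]), array([150.7, 151.4]), 89.1)
blade (array([ 507.7, -139. ]), array([ 72.5, 135.6]), 87.0) [ 206  241   67   28 1124] all (array([ 525., -145.]), array([ 89.8, 170. ]), 89.9)
lid x [0.66319975 0.72071182 0.7577591 ] [0.10212851 0.238448  ]
lid handle 225 [0.72386891 0.18363925 0.17506313]
```

View pics/g.png

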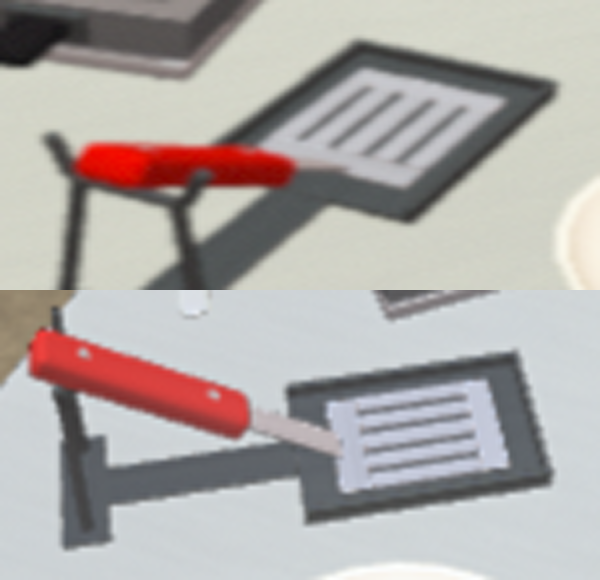

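The crops show the turner in the rest. In the side crop the blade corners are near (328,402), (488,380), (508,468) and (343,493), and the tray corners near (288,385), (518,352), (553,480) and (307,522).

```bash
cat >> h.py <<'E'
def cast(s,uv,z):
    f=210/np.tan(np.radians(s['fovy'])/2);Rm=cv2.Rodrigues(np.array(s['rvec'],float))[0];t=np.array(s['tvec']).ravel()
    uv=np.atleast_2d(uv).astype(float);d=np.c_[(uv[:,0]-s['cx'])/f,(uv[:,1]-s['cy'])/f,np.ones(len(uv))]@Rm;o=-Rm.T@t
    return o+d*((z-o[2])/d[:,2])[:,None]
E
python3 - <<'E'
from h import *
b=snap('side');a=snap('scene')
cb=lambda q:[(145+x/4,220+(y-290)/4.143) for x,y in q]
ca=lambda q:[(225+x/5.217,220+y/3.625) for x,y in q]
print('side blade\n',cast(b,cb([(488,380),(508,468),(343,493),(328,402)]),.006).round(4)[:,:2])
print('side tray\n',cast(b,cb([(288,385),(518,352),(553,480),(307,522)]),.013).round(4)[:,:2])
print('scene blade\n',cast(a,ca([(367,68),(507,98),(405,188)]),.006).round(4)[:,:2])
print('scene tray\n',cast(a,ca([(358,40),(557,85),(410,220)]),.013).round(4)[:,:2])
for n,s in(('a',a),('b',b)):
    hsv=cv2.cvtColor(s['img'],cv2.COLOR_RGB2HSV).astype(int);H,S,V=hsv[...,0],hsv[...,1],hsv[...,2]
    P=cloud(s);near=(P[...,0]>.32)&(P[...,0]<.48)&(P[...,1]<-.1)&(P[...,1]>-.2)&(P[...,2]<.13)
    red=(((H<7)|(H>173))&(S>150)&near)
    v,u=np.nonzero(red);p=P[red]; 
    print(n,'red px mean',u.mean(),v.mean(),'cast z.066',cast(s,[u.mean(),v.mean()],.066).round(4),'cloud y(2,98)',np.percentile(p[:,1],[5,95]).round(4))
    # hash brown outline cast at mid-thickness
    hb=((H>8)&(H<28)&(S>120)&(V>100)&(P[...,0]>.5)&(P[...,0]<.68)&(P[...,1]>.1)&(P[...,1]<.25)&(P[...,2]<.045))
    v,u=np.nonzero(hb);q=cast(s,np.c_[u,v],.027)[:,:2]*1000;r=cv2.minAreaRect(q.astype(np.float32));print('hb',r)
E
```

```text
side blade
 [[ 0.5738 -0.1134]
 [ 0.5727 -0.1753]
 [ 0.487  -0.1757]
 [ 0.4869 -0.1131]]
side tray
 [[ 0.467  -0.1038]
 [ 0.5923 -0.103 ]
 [ 0.5924 -0.1934]
 [ 0.4667 -0.1965]]
scene blade
 [[ 0.5698 -0.1143]
 [ 0.5711 -0.1739]
 [ 0.4819 -0.1758]]
scene tray
 [[ 0.5839 -0.1026]
 [ 0.5827 -0.189 ]
 [ 0.4531 -0.192 ]]
a red px mean 258.979797979798 265.2929292929293 cast z.066 [[ 0.3931 -0.1387  0.066 ]] cloud y(2,98) [-0.1563 -0.1384]
hb ((596.0975341796875, 170.2613525390625), (61.30155944824219, 92.38249969482422), 86.20011901855469)
b red px mean 178.37545787545787 241.83333333333334 cast z.066 [[ 0.3908 -0.1386  0.066 ]] cloud y(2,98) [-0.1565 -0.1375]
hb ((598.8939819335938, 170.66555786132812), (59.87030029296875, 81.48626708984375), 85.73676300048828)
```

```bash
python3 - <<'E'
from h import *
print(readout.sense()['t'],rel([.402,-.144,.069],rot(0)))
E
```

```text
11.65 [  0.    0.   -0.2  -3.7   1.8 151.4]
```

Emit:
{"name": "move_arm", "arguments": {
  "rows": [
    [0, 0, 0, -4, 2, 25, 0],
    [0, 0, 0, -4, 2, 55, 0],
    [0, 0, 0, -4, 2, 85, 0],
    [0, 0, 0, -4, 2, 105, 0],
    [0, 0, 0, -4, 2, 110, 0],
    [0, 0, 0, -4, 2, 110, 0]
  ]
}}

```text
t: 12.15
tcp_pos: [0.4028, -0.1419, 0.1092]
tool_rot: [-0.001, 1.0, 0.001, -0.001]
force: [0.3, 1.1, 0.5]
finger_gap: 1.002
gripper_force: 0.0
```

```bash
python3 - <<'E'
from h import *
print(readout.sense()['t'],rel([.402,-.144,.069],rot(0)))
E
```

```text
12.15 [ 0.1 -0.1  0.1  0.7 -2.2 40.2]
```

Emit:
{"name": "move_arm", "arguments": {
  "rows": [
    [0, 0, 0, 0, -1, 20, 0],
    [0, 0, 0, 0, -1, 38, 0],
    [0, 0, 0, 0, -1, 40, 0],
    [0, 0, 0, 0, -1, 40, 1],
    [0, 0, 0, 0, -1, 40, 1],
    [0, 0, 0, 0, -1, 40, 1],
    [0, 0, 0, 0, -1, 40, 1],
    [0, 0, 0, 0, -1, 40, 1],
    [0, 0, 0, 0, -1, 40, 1],
    [0, 0, 0, 0, -1, 40, 1],
    [0, 0, 0, 0, -1, 40, 1],
    [0, 0, 0, 0, -1, 40, 1]
  ],
  "squeeze": 100
}}

```text
t: 13.15
tcp_pos: [0.4029, -0.1443, 0.0712]
tool_rot: [-0.0, 1.0, -0.001, 0.001]
force: [-0.4, 1.1, 7.4]
finger_gap: 0.262
gripper_force: 97.4
```

```bash
python3 - <<'E'
from h import *
st=readout.sense();print(st)
E
```

```text
{'t': 13.15, 'q': array([-6.06346790e-01,  6.39152112e-01,  2.06644134e+00,  4.57495124e-04,
        4.33948493e-01, -2.17755853e+00]), 'qd': array([ 0.00098666, -0.00208826, -0.00012847, -0.00137414,  0.00084861,
       -0.00027357]), 'tau': array([ -0.63876394, -31.79445863,  -3.23782548,  -0.13724576,
        -0.12311608,   0.10499832]), 'tcp_pos': array([ 0.40291147, -0.14427348,  0.07118827]), 'tool_rot': array([-2.59877037e-07,  9.99999470e-01, -5.05296141e-04,  8.97395075e-04]), 'force': array([-0.39521418,  1.06578456,  7.42771618]), 'ft_torque': array([ 0.40562257, -0.17178517,  0.10499976]), 'gripper_force': 97.40370512008667, 'finger_gap': 0.2622380500716739}
```

Emit:
{"name": "move_arm", "arguments": {
  "rows": [
    [0, 0, 0, 0, 0, -10, 1],
    [0, 0, 0, 0, 0, -30, 1],
    [0, 0, 0, 0, 0, -55, 1],
    [0, 0, 0, 0, 0, -80, 1],
    [0, 0, 0, 0, 0, -105, 1],
    [0, 0, 0, 0, 0, -120, 1],
    [0, 0, 0, 0, 0, -120, 1]
  ]
}}

```text
t: 13.73
tcp_pos: [0.4037, -0.1449, 0.193]
tool_rot: [0.0, 1.0, -0.002, 0.003]
force: [0.6, -1.0, -1.3]
finger_gap: 0.261
gripper_force: 98.1
```

```bash
python3 - <<'E'
from h import *
st=readout.sense();print(st['t'],st['tcp_pos'],st['force'],st['ft_torque'])
b=snap('side');a=snap('scene')
cv2.imwrite('pics/i.png',cv2.hconcat([cv2.resize(a['img'][130:300,200:370,::-1],(400,400)),cv2.resize(b['img'][120:290,130:300,::-1],(400,400))]))
print(rel([.371,.184,.19],rot(-3)))
E
```

```text
13.7333 [ 0.40368644 -0.14494063  0.19304004] [ 0.60122529 -0.96968009 -1.34033188] [-0.01892626  0.10193103 -0.00511399]
[-0.00e+00  0.00e+00  3.00e+00  3.12e+01  3.28e+02  2.00e-01]
```

View pics/i.png

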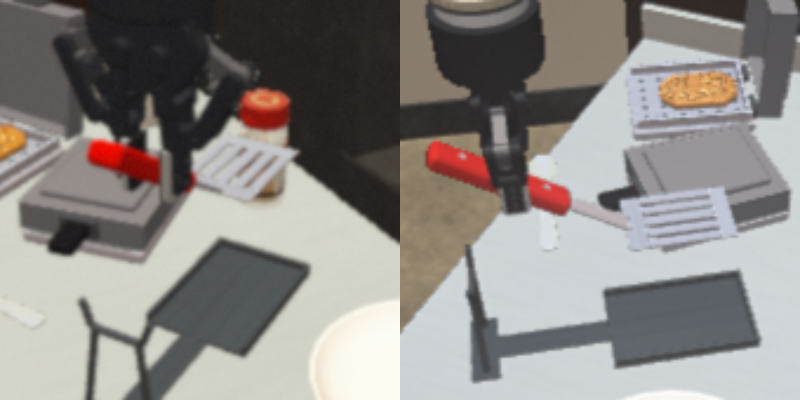

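The turner is held, with the blade level in the side panel at corners (622,200), (720,187), (737,235) and (632,250). I'll move it over to dish_a.

Emit:
{"name": "move_arm", "arguments": {
  "rows": [
    [0, 0, 0, 0, 14, 0, 1],
    [0, 0, 0, 0, 36, 0, 1],
    [0, 0, 0, 0, 64, 0, 1],
    [0, 0, 0, 0, 96, 0, 1],
    [0, 0, 0, 0, 130, 0, 1],
    [0, 0, 1, 3, 164, 0, 1],
    [0, 0, 1, 6, 198, 0, 1],
    [0, 0, 2, 12, 232, 0, 1],
    [0, 0, 2, 18, 264, 0, 1],
    [0, 0, 3, 24, 292, 0, 1],
    [0, 0, 3, 31, 314, 0, 1],
    [0, 0, 3, 31, 328, 0, 1]
  ]
}}

```text
t: 14.83
tcp_pos: [0.368, 0.1855, 0.1884]
tool_rot: [0.025, 1.0, -0.0, -0.003]
force: [0.2, -0.4, -0.9]
finger_gap: 0.261
gripper_force: 98.1
```

Emit:
{"name": "move_arm", "arguments": {
  "rows": [
    [0, 0, 0, 0, 0, 20, 1],
    [0, 0, 0, 0, 0, 45, 1],
    [0, 0, 0, 0, 0, 65, 1],
    [0, 0, 0, 0, 0, 80, 1],
    [0, 0, 0, 0, 0, 80, 1],
    [0, 0, 0, 0, 0, 80, 1]
  ]
}}

```text
t: 15.33
tcp_pos: [0.37, 0.1836, 0.1086]
tool_rot: [0.026, 1.0, -0.001, -0.003]
force: [0.5, -0.4, -0.4]
finger_gap: 0.263
gripper_force: 97.9
```

```bash
python3 - <<'E'
from h import *
st=readout.sense();print(st['t'],st['tcp_pos'],st['tool_rot'],st['force'],st['ft_torque'])
print(rel([.371,.184,.11],rot(-3)))
for n in('side','scene'):
    s=snap(n);P=cloud(s);x,y,z=P[...,0],P[...,1],P[...,2];hsv=cv2.cvtColor(s['img'],cv2.COLOR_RGB2HSV).astype(int);S,V=hsv[...,1],hsv[...,2]
    m=(x>.40)&(x<.58)&(y>.12)&(y<.24)&(z>.033)&(z<.06)&(S<60)&(V>90)
    n_,l,q,c=cv2.connectedComponentsWithStats(cv2.morphologyEx(m.astype(np.uint8),cv2.MORPH_CLOSE,np.ones((3,3))))
    i=1+np.argmax(q[1:,4]);mm=(l==i)&m;p=P[mm];v,u=np.nonzero(mm)
    for zz in(np.median(p[:,2]),):
        r=cv2.minAreaRect((cast(s,np.c_[u,v],zz)[:,:2]*1000).astype(np.float32));print(n,len(p),r,np.percentile(p[:,2],[5,50,95]).round(4))
    f=p[p[:,0]>.505][:,2];g=p[p[:,0]<.47][:,2];print('front z',np.median(f),'rear z',np.median(g))
    H=hsv[...,0];hb=((H>8)&(H<28)&(S>120)&(V>100)&(x>.5)&(x<.68)&(y>.1)&(y<.25)&(z<.045));v,u=np.nonzero(hb);print('hb',cv2.minAreaRect((cast(s,np.c_[u,v],.027)[:,:2]*1000).astype(np.float32)))
E
```

```text
15.3333 [0.36996715 0.18357878 0.10864299] [ 2.63660579e-02  9.99648808e-01 -5.57613751e-04 -2.60402353e-03] [ 0.46033904 -0.42450678 -0.44054468] [-0.01342899  0.08783532  0.01474017]
[-0.1 -0.3 -0.  -1.   0.5 -1.4]
side 514 ((483.7880859375, 178.25997924804688), (64.83483123779297, 113.53610229492188), 85.627197265625) [0.039  0.0416 0.0504]
front z 0.041338075274846994 rear z 0.04313658814239558
hb ((598.8939819335938, 170.66555786132812), (59.87030029296875, 81.48626708984375), 85.73676300048828)
scene 567 ((493.1070556640625, 176.88909912109375), (64.1297378540039, 90.90862274169922), 87.11041259765625) [0.041  0.0426 0.0446]
front z 0.04225870617015503 rear z 0.04313113119656433
hb ((596.27197265625, 170.249755859375), (61.30155944824219, 89.26103210449219), 86.20011901855469)
```

Emit:
{"name": "move_arm", "arguments": {
  "rows": [
    [0, 1, 0, 0, -1, 2, 1],
    [0, 2, 0, 0, -1, 5, 1],
    [0, 3, 0, 0, -1, 8, 1],
    [0, 3, 0, 0, -1, 11, 1],
    [0, 3, 0, 0, -1, 12, 1],
    [0, 3, 0, 0, -1, 12, 1],
    [0, 3, 0, 0, -1, 12, 1]
  ]
}}

```text
t: 16.02
tcp_pos: [0.3711, 0.1829, 0.0981]
tool_rot: [0.026, 0.999, 0.001, -0.026]
force: [-0.2, 0.6, -1.3]
finger_gap: 0.264
gripper_force: 98.0
```

Emit:
{"name": "move_arm", "arguments": {
  "rows": [
    [0, 0, 0, 0, 0, 1, 1],
    [0, 0, 0, 0, 0, 2, 1],
    [0, 0, 0, 0, 0, 2, 1],
    [0, 0, 0, 0, 0, 2, 1]
  ]
}}

```text
t: 16.35
tcp_pos: [0.3712, 0.1829, 0.0961]
tool_rot: [0.026, 0.999, 0.001, -0.026]
force: [0.2, -0.8, -2.7]
finger_gap: 0.262
gripper_force: 98.0
```

```bash
python3 - <<'E'
from h import *
st=readout.sense();print(st['t'],st['tcp_pos'],R.from_quat(st['tool_rot']).as_matrix().round(3)[:,2],st['force'],st['ft_torque'])
E
```

```text
16.35 [0.37116171 0.18293478 0.09614858] [-0.052  0.003 -0.999] [ 0.15836512 -0.83826456 -2.73467157] [ 0.00222447  0.0753944  -0.01029757]
```

Emit:
{"name": "move_arm", "arguments": {
  "rows": [
    [0, 0, 0, 0, 0, 1, 1],
    [0, 0, 0, 0, 0, 1, 1],
    [0, 0, 0, 0, 0, 2, 1],
    [0, 0, 0, 0, 0, 2, 1]
  ]
}}

```text
t: 16.68
tcp_pos: [0.3713, 0.1829, 0.0941]
tool_rot: [0.026, 0.999, 0.001, -0.026]
force: [-1.0, -0.1, 0.3]
finger_gap: 0.259
gripper_force: 97.9
```

```bash
python3 - <<'E'
from h import *
st=readout.sense();print(st['t'],st['tcp_pos'],st['force'],st['ft_torque'])
s=snap('side');P=cloud(s);x,y,z=P[...,0],P[...,1],P[...,2];hsv=cv2.cvtColor(s['img'],cv2.COLOR_RGB2HSV).astype(int);S,V=hsv[...,1],hsv[...,2]
m=(x>.44)&(x<.55)&(y>.14)&(y<.21)&(z>.019)&(z<.045)&(S<60)&(V>90)
for a in np.arange(.44,.55,.01):
    k=m&(abs(x-a)<.005); print(round(a,3),k.sum(),np.median(z[k]).round(4) if k.any() else 0,end=' | ')
E
```

```text
16.6833 [0.37125949 0.18294076 0.09413585] [-0.96864162 -0.0970463   0.28974275] [ 0.02515897 -0.03599036 -0.0275781 ]
0.44 8 0.0336 | 0.45 36 0.0247 | 0.46 58 0.0237 | 0.47 48 0.0227 | 0.48 42 0.0222 | 0.49 52 0.0222 | 0.5 53 0.0215 | 0.51 46 0.0205 | 0.52 45 0.0208 | 0.53 44 0.0202 | 0.54 17 0.0199 | 0.55 4 0.0194 |
```

Emit:
{"name": "move_arm", "arguments": {
  "rows": [
    [0, 0, 0, -3, 0, 1, 1],
    [0, 0, 0, -6, 0, 1, 1],
    [0, 0, 0, -9, 0, 1, 1],
    [0, 0, 0, -12, 0, 1, 1],
    [0, 0, 0, -15, 0, 0.5, 1],
    [0, 0, 0, -18, 0, 0.3, 1],
    [0, 0, 0, -21, 0, 0.1, 1],
    [0, 0, 0, -24, 0, 0, 1],
    [0, 0, 0, -27, 0, -0.2, 1],
    [0, 0, 0, -30, 0, -0.4, 1],
    [0, 0, 0, -33, 0, -0.5, 1],
    [0, 0, 0, -36, 0, -0.7, 1]
  ]
}}

```text
t: 17.73
tcp_pos: [0.4074, 0.181, 0.093]
tool_rot: [0.026, 0.999, 0.001, -0.026]
force: [-1.3, 0.6, 1.9]
finger_gap: 0.26
gripper_force: 98.4
```

```bash
cat > look.py <<'E'
from h import *
st=readout.sense();print(st['t'],st['tcp_pos'],st['force'].round(1),st['ft_torque'].round(3))
for n in('side','scene'):
    s=snap(n);P=cloud(s);x,y,z=P[...,0],P[...,1],P[...,2];hsv=cv2.cvtColor(s['img'],cv2.COLOR_RGB2HSV).astype(int);H,S,V=hsv[...,0],hsv[...,1],hsv[...,2]
    hb=((H>8)&(H<28)&(S>120)&(V>100)&(x>.3)&(x<.7)&(y>-.42)&(y<.25)&(z<.2)&(z>.004));v,u=np.nonzero(hb);p=P[hb]
    zt=np.median(p[:,2]);r=cv2.minAreaRect((cast(s,np.c_[u,v],zt-.004)[:,:2]*1000).astype(np.float32))
    A=np.c_[p[:,:2]-p[:,:2].mean(0),np.ones(len(p))];k=np.abs(p[:,2]-zt)<.03;co=np.linalg.lstsq(A[k],p[k,2],rcond=None)[0]
    print(n,len(p),np.round(r[0],1),np.round(r[1],1),round(r[2],1),'z top',zt.round(4),'slope deg x,y',np.degrees(co[:2]).round(1),'xr',np.percentile(p[:,0],[1,99]).round(4))
E
python3 look.py
```

```text
17.7333 [0.40743934 0.18102279 0.09297951] [-1.3  0.6  1.9] [ 0.045 -0.198  0.017]
side 375 [663.6 115.2] [ 77.9 247.6] 46.0 z top 0.0307 slope deg x,y [-1.4  2.1] xr [0.5625 0.6426]
scene 579 [694.6  76.1] [219.7 323. ] 23.2 z top 0.0309 slope deg x,y [ 0.2 -1.2] xr [0.5588 0.6923]
```

Emit:
{"name": "move_arm", "arguments": {
  "rows": [
    [0, 0, 0, -3, 0, -0.2, 1],
    [0, 0, 0, -6, 0, -0.3, 1],
    [0, 0, 0, -9, 0, -0.5, 1],
    [0, 0, 0, -12, 0, -0.6, 1],
    [0, 0, 0, -15, 0, -0.8, 1],
    [0, 0, 0, -18, 0, -0.9, 1],
    [0, 0, 0, -21, 0, -1.1, 1],
    [0, 0, 0, -24, 0, -1.2, 1],
    [0, 0, 0, -27, 0, -1.4, 1],
    [0, 0, 0, -30, 0, -1.6, 1],
    [0, 0, 0, -33, 0, -1.7, 1],
    [0, 0, 0, -36, 0, -1.9, 1]
  ]
}}

```text
t: 18.83
tcp_pos: [0.4433, 0.1791, 0.093]
tool_rot: [0.026, 0.999, 0.001, -0.026]
force: [-1.9, -0.2, 2.9]
finger_gap: 0.261
gripper_force: 98.1
```

```bash
python3 look.py
```

```text
18.8333 [0.44328844 0.17913281 0.09297867] [-1.9 -0.2  2.9] [ 0.044 -0.127  0.012]
side 372 [663.3 114. ] [ 76.4 247.9] 45.7 z top 0.0318 slope deg x,y [-2.6  2.2] xr [0.5632 0.6432]
scene 578 [692.8  74.9] [219.5 322.2] 23.1 z top 0.032 slope deg x,y [-0.7 -1.3] xr [0.5591 0.6933]
```

Emit:
{"name": "move_arm", "arguments": {
  "rows": [
    [0, 0, 0, -3, 0, -0.2, 1],
    [0, 0, 0, -6, 0, -0.3, 1],
    [0, 0, 0, -9, 0, -0.5, 1],
    [0, 0, 0, -12, 0, -0.6, 1],
    [0, 0, 0, -15, 0, -0.8, 1],
    [0, 0, 0, -18, 0, -0.9, 1],
    [0, 0, 0, -21, 0, -1.1, 1],
    [0, 0, 0, -24, 0, -1.2, 1],
    [0, 0, 0, -26, 0, -1.3, 1],
    [0, 0, 0, -28, 0, -1.4, 1],
    [0, 0, 0, -28, 0, -1.4, 1]
  ]
}}

```text
t: 19.85
tcp_pos: [0.4719, 0.1776, 0.093]
tool_rot: [0.026, 0.999, 0.001, -0.026]
force: [-0.5, 0.2, 1.3]
finger_gap: 0.264
gripper_force: 98.2
```

```bash
python3 look.py
```

```text
19.85 [0.47190968 0.17764508 0.09295122] [-0.5  0.2  1.3] [-0.007 -0.263 -0.089]
side 375 [603.4 172.7] [58.4 83.3] 79.8 z top 0.033 slope deg x,y [-2.2  2. ] xr [0.5627 0.6422]
scene 577 [690.4  74.2] [218.6 323. ] 23.2 z top 0.0332 slope deg x,y [-0.8 -1.3] xr [0.5596 0.6931]
```

Emit:
{"name": "move_arm", "arguments": {
  "rows": [
    [0, 0, 0, -2, 0, -0.1, 1],
    [0, 0, 0, -4, 0, -0.2, 1],
    [0, 0, 0, -4, 0, -0.2, 1],
    [0, -1, 0, -3, 0, -0.2, 1],
    [0, -2, 0, -1, 0, -0.3, 1],
    [0, -3, 0, 0, 0, -0.5, 1],
    [0, -4, 0, 1, 0, -1, 1],
    [0, -5, 0, 3, 0, -2, 1],
    [0, -6, 0, 4, 0, -4, 1],
    [0, -7, 0, 5, 0, -7, 1],
    [0, -7, 0, 5, 0, -11, 1],
    [0, -7, 0, 5, 0, -16, 1]
  ]
}}

```text
t: 20.95
tcp_pos: [0.4665, 0.1779, 0.1093]
tool_rot: [0.026, 0.999, -0.001, 0.034]
force: [0.4, 0.5, -2.4]
finger_gap: 0.262
gripper_force: 98.0
```

```bash
python3 look.py
```

```text
20.95 [0.46648675 0.17785575 0.10926855] [ 0.4  0.5 -2.4] [-0.052  0.248 -0.02 ]
side 371 [600.5 174.3] [68.2 79.7] 79.9 z top 0.0635 slope deg x,y [3.9 2.1] xr [0.5606 0.6388]
scene 639 [636.2  51.2] [204.1 324.3] 23.1 z top 0.0637 slope deg x,y [0.4 3.5] xr [0.5577 0.6934]
```

Emit:
{"name": "move_arm", "arguments": {
  "rows": [
    [0, 0, 0, 1, 0, -4, 1],
    [0, 0, 0, 2, 0, -10, 1],
    [0, 0, 0, 4, 0, -18, 1],
    [0, 0, 0, 6, 0, -28, 1],
    [0, 0, 0, 8, 0, -40, 1],
    [0, 0, 0, 10, 0, -53, 1],
    [0, 0, 0, 12, 0, -66, 1],
    [0, 0, 0, 13, 0, -78, 1],
    [0, 0, 0, 14, 0, -88, 1],
    [0, 0, 0, 15, 0, -95, 1],
    [0, 0, 0, 15, 0, -99, 1],
    [0, 0, 0, 15, 0, -100, 1]
  ]
}}

```text
t: 22.05
tcp_pos: [0.4452, 0.1791, 0.2089]
tool_rot: [0.026, 0.999, -0.001, 0.036]
force: [-0.1, -0.4, -2.2]
finger_gap: 0.262
gripper_force: 98.1
```

```bash
python3 look.py; python3 - <<'E'
from h import *
print(rel([.374,-.263,.205],rot(-30,4)))
E
```

```text
22.05 [0.44515444 0.17913965 0.20894767] [-0.1 -0.4 -2.2] [0.029 0.302 0.033]
side 435 [602.1  25.9] [ 93.8 369.7] 7.2 z top 0.1637 slope deg x,y [3.7 2.4] xr [0.5389 0.622 ]
scene 651 [558.8   1.1] [444.5 130.8] 77.6 z top 0.161 slope deg x,y [ 1.9 -1. ] xr [0.5351 0.6923]
[ 1.900e+00  0.000e+00  2.690e+01  4.780e+01 -4.451e+02 -3.000e-01]
```

Emit:
{"name": "move_arm", "arguments": {
  "rows": [
    [0, 0, 0.2, 0, -4, 0, 1],
    [0.1, 0, 0.8, 1, -14, 0, 1],
    [0.1, 0, 2, 3, -32, 0, 1],
    [0.2, 0, 3.5, 6, -56, 0, 1],
    [0.4, 0, 5, 9, -84, 0, 1],
    [0.5, 0, 7, 12, -113, 0, 1],
    [0.6, 0, 8.5, 15, -142, 0, 1],
    [0.7, 0, 10, 18, -170, 0, 1],
    [0.8, 0, 11.5, 21, -194, 0, 1],
    [0.9, 0, 12.5, 23, -210, 0, 1],
    [0.9, 0, 13, 24, -219, 0, 1],
    [0.9, 0, 13, 24, -222, 0, 1]
  ]
}}

```text
t: 23.15
tcp_pos: [0.409, -0.043, 0.2059]
tool_rot: [0.141, 0.989, -0.005, 0.034]
force: [-0.0, 0.6, -2.2]
finger_gap: 0.258
gripper_force: 98.0
```

```bash
python3 - <<'E'
from h import *
st=readout.sense();print(st['t'],st['tcp_pos'],st['force'],st['ft_torque']);print(rel([.374,-.263,.205],rot(-30,4)))
E
```

```text
23.15 [ 0.40900891 -0.04298095  0.20590662] [-0.04428237  0.63655505 -2.24134351] [ 0.06594722  0.21901541 -0.03878128]
[ 1.00e+00 -1.00e-01  1.38e+01 -2.77e+01 -2.21e+02  2.80e+00]
```

Emit:
{"name": "move_arm", "arguments": {
  "rows": [
    [0, 0, 0.2, 0, -4, 0, 1],
    [0.1, 0, 0.8, -2, -14, 0, 1],
    [0.1, 0, 2, -4, -32, 0, 1],
    [0.2, 0, 3.5, -7, -56, 0, 1],
    [0.4, 0, 5, -10, -84, 1, 1],
    [0.5, 0, 7, -14, -113, 1, 1],
    [0.6, 0, 9, -18, -142, 2, 1],
    [0.7, 0, 10.5, -21, -170, 2, 1],
    [0.8, 0, 12, -24, -194, 2, 1],
    [0.9, 0, 13, -26, -210, 3, 1],
    [1, 0, 13.8, -27, -218, 3, 1],
    [1, 0, 13.8, -28, -221, 3, 1]
  ]
}}

```text
t: 24.15
tcp_pos: [0.3755, -0.2625, 0.205]
tool_rot: [0.258, 0.965, -0.009, 0.034]
force: [0.5, 0.9, -2.5]
finger_gap: 0.265
gripper_force: 98.1
```

```bash
cat > look2.py <<'E'
from h import *
import sys
st=readout.sense();print(st['t'],st['tcp_pos'],st['force'].round(1),st['ft_torque'].round(3))
S_={}
for n in('side','scene'):
    s=snap(n);S_[n]=s;P=cloud(s);x,y,z=P[...,0],P[...,1],P[...,2];hsv=cv2.cvtColor(s['img'],cv2.COLOR_RGB2HSV).astype(int);H,S,V=hsv[...,0],hsv[...,1],hsv[...,2]
    hb=((H>8)&(H<28)&(S>130)&(V>100)&(np.hypot(x-.49,y+.33)<.14)&(z<.22)&(z>.004))
    n_,l,q,c=cv2.connectedComponentsWithStats(hb.astype(np.uint8));hb&=(l==1+np.argmax(q[1:,4]))
    v,u=np.nonzero(hb);p=P[hb]
    zt=np.median(p[:,2]);r=cv2.minAreaRect((cast(s,np.c_[u,v],zt-.003)[:,:2]*1000).astype(np.float32))
    k=np.abs(p[:,2]-zt)<.04;A=np.c_[p[:,:2]-p[:,:2].mean(0),np.ones(len(p))];co=np.linalg.lstsq(A[k],p[k,2],rcond=None)[0]
    print(n,len(p),np.round(r[0],1),np.round(r[1],1),round(r[2],1),'mean',p.mean(0).round(4),'ztop',np.percentile(p[:,2],[5,50,95]).round(4),'slope',np.degrees(np.arctan(co[:2])).round(1))
    m=(z>.004)&(z<.03)&(V>200)&(S<60)&(np.hypot(x-.49,y+.33)<.12);print('  plate',np.round(cv2.minEnclosingCircle((P[m][:,:2]*1000).astype(np.float32)),1) if 0 else cv2.minAreaRect((P[m][:,:2]*1000).astype(np.float32)))
if len(sys.argv)>1: cv2.imwrite('pics/'+sys.argv[1],cv2.hconcat([cv2.resize(S_['scene']['img'][130:350,200:470,::-1],(400,326)),cv2.resize(S_['side']['img'][180:400,120:390,::-1],(400,326))]))
E
python3 look2.py j.png
```

```text
24.15 [ 0.37550333 -0.26254593  0.20504062] [ 0.5  0.9 -2.5] [0.107 0.208 0.01 ]
side 1048 [ 491.6 -325.8] [58.9 83.6] 62.1 mean [ 0.4935 -0.3303  0.1599] ztop [0.1567 0.16   0.1628] slope [ 3.8 -0.4]
  plate ((490.58245849609375, -336.68548583984375), (175.961669921875, 188.7069091796875), 84.30606842041016)
scene 1218 [ 491.4 -325.3] [63.6 99.6] 62.8 mean [ 0.4834 -0.3267  0.1589] ztop [0.1535 0.1593 0.1622] slope [ 5.2 -0.4]
  plate ((489.37847900390625, -330.976318359375), (187.6861572265625, 187.42779541015625), 62.39366912841797)
```

View pics/j.png

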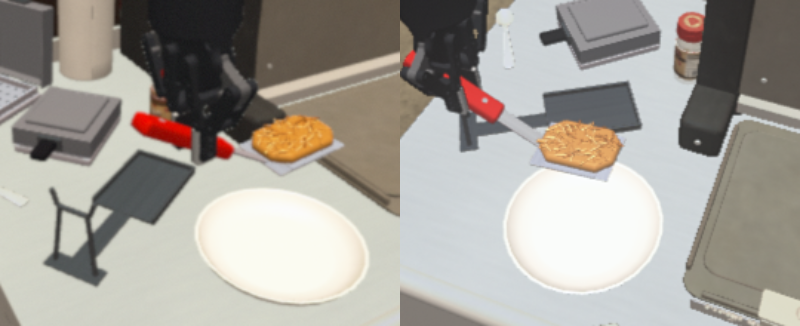

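The pictures show the hash brown square on the blade above the plate, at about (290,140) in the scene panel and (580,147) in the side panel. Next I work out the lowering and tilting.

```bash
cat >> h.py <<'E'
PH=-30.;PE=np.array([np.cos(np.radians(PH)),np.sin(np.radians(PH)),0]);PC=np.array([.490,-.330,0])
def tipT(along,zt,th):
    """TCP for the blade tip at PC+along*PE, height zt, nose-down th deg"""
    t=np.radians(th);return PC+PE*(along-(.169*np.cos(t)-.067*np.sin(t)))+np.array([0,0,zt+.169*np.sin(t)+.067*np.cos(t)]),rot(PH,-th)
E
python3 - <<'E'
from h import *
for w in [(.04,.12,-3),(.04,.06,2),(.04,.022,8),(.04,.009,12)]: print(w,rel(*tipT(*w)))
E
```

```text
(0.04, 0.12, -3) [ 0.   1.   0.2  0.6 -2.4 27. ]
(0.04, 0.06, 2) [ 0.   6.   0.2 -2.  -2.4 72.5]
(0.04, 0.022, 8) [-0.  12.   0.2 -9.1 -2.4 94. ]
(0.04, 0.009, 12) [ -0.   16.    0.2 -15.6  -2.4  96.6]
```

Emit:
{"name": "move_arm", "arguments": {
  "rows": [
    [0, 0.2, 0, 0, -1, 3, 1],
    [0, 0.5, 0, 0, -2, 10, 1],
    [0, 1, 0, 0.6, -2.4, 20, 1],
    [0, 2, 0, 0, -2.4, 33, 1],
    [0, 3, 0, -0.5, -2.4, 46, 1],
    [0, 4.5, 0, -1, -2.4, 60, 1],
    [0, 6, 0, -2, -2.4, 72, 1],
    [0, 7.5, 0, -3.5, -2.4, 80, 1],
    [0, 9, 0, -5, -2.4, 86, 1],
    [0, 10.5, 0, -7, -2.4, 91, 1],
    [0, 12, 0, -9, -2.4, 94, 1],
    [0, 12, 0, -9, -2.4, 94, 1]
  ]
}}

```text
t: 25.25
tcp_pos: [0.3891, -0.2723, 0.1111]
tool_rot: [0.257, 0.964, 0.018, -0.067]
force: [0.2, 0.5, -1.3]
finger_gap: 0.262
gripper_force: 98.0
```

```bash
python3 look2.py; python3 - <<'E'
from h import *
for w in [(.04,.009,12),(.04,.009,15),(.04,.009,18),(.04,.009,21),(.04,.009,24)]: print(w,rel(*tipT(*w)))
E
```

```text
25.25 [ 0.38911959 -0.27230291  0.11112567] [ 0.2  0.5 -1.3] [0.025 0.056 0.006]
side 896 [ 493.7 -329.2] [55.6 86.2] 55.1 mean [ 0.4958 -0.3336  0.0391] ztop [0.0334 0.039  0.0447] slope [-6.4  5.6]
  plate ((491.43157958984375, -329.8437194824219), (188.7281951904297, 187.41656494140625), 48.954185485839844)
scene 954 [ 488.3 -327.6] [59.  76.1] 53.7 mean [ 0.4835 -0.3296  0.0406] ztop [0.0353 0.0406 0.0456] slope [-4.8  5.4]
  plate ((485.1090393066406, -340.0848388671875), (166.84878540039062, 188.379150390625), 64.98587799072266)
(0.04, 0.009, 12) [-0.1  4.   0.1 -6.4  0.2  1.2]
(0.04, 0.009, 15) [ -0.1   7.    0.1 -10.8   0.2  -7.3]
(0.04, 0.009, 18) [ -0.1  10.    0.1 -15.5   0.2 -15.5]
(0.04, 0.009, 21) [ -0.1  13.    0.1 -20.7   0.1 -23.5]
(0.04, 0.009, 24) [ -0.1  16.    0.1 -26.4   0.1 -31.1]
```

Emit:
{"name": "move_arm", "arguments": {
  "rows": [
    [0, 1, 0, -1, 0, 1, 1],
    [0, 2, 0, -3, 0, 1, 1],
    [0, 3, 0, -5, 0, 1, 1],
    [0, 4, 0, -6.4, 0, 1, 1],
    [0, 5.5, 0, -8.5, 0, -3, 1],
    [0, 7, 0, -10.8, 0, -7.3, 1],
    [0, 8.5, 0, -13, 0, -11.5, 1],
    [0, 10, 0, -15.5, 0, -15.5, 1],
    [0, 10, 0, -15.5, 0, -15.5, 1]
  ]
}}

```text
t: 26.1
tcp_pos: [0.4044, -0.2814, 0.1257]
tool_rot: [0.255, 0.955, 0.039, -0.15]
force: [0.5, -0.3, -2.3]
finger_gap: 0.263
gripper_force: 98.1
```

```bash
python3 look2.py; python3 - <<'E'
from h import *
for w in [(.04,.009,20),(.04,.009,22),(.04,.009,24)]: print(w,rel(*tipT(*w)))
E
```

```text
26.1 [ 0.40440933 -0.28140704  0.12565858] [ 0.5 -0.3 -2.3] [-0.079 -0.058 -0.039]
side 969 [ 501.  -333.9] [55.6 89.2] 50.5 mean [ 0.5027 -0.3391  0.0322] ztop [0.022  0.0321 0.0432] slope [-14.7  10.3]
  plate ((491.77734375, -330.38275146484375), (188.2892608642578, 187.84999084472656), 11.82291316986084)
scene 763 [ 497.8 -336.8] [58.8 65.9] 44.1 mean [ 0.4945 -0.3383  0.0327] ztop [0.0215 0.0335 0.042 ] slope [-12.4  10.7]
  plate ((486.73748779296875, -334.6658020019531), (178.48699951171875, 188.29026794433594), 60.69960403442383)
(0.04, 0.009, 20) [-0.1  2.   0.1 -2.8  0.3 -5.7]
(0.04, 0.009, 22) [ -0.1   4.    0.1  -5.4   0.3 -11.5]
(0.04, 0.009, 24) [ -0.1   6.    0.1  -8.3   0.3 -17.1]
```

```bash
python3 - <<'E'
from h import *
st=readout.sense();f=(st['tcp_pos'],R.from_quat(st['tool_rot']))
print([rel(f[0]-PE*d,f[1]) for d in(.01,.1)])
E
```

```text
[array([0. , 0. , 0. , 9.5, 0. , 3.1]), array([ 0. ,  0. ,  0. , 95.1,  0.2, 30.8])]
```

Emit:
{"name": "move_arm", "arguments": {
  "rows": [
    [0, 0, 0, 1.9, 0, 0.6, 1],
    [0, 0, 0, 3.8, 0, 1.2, 1],
    [0, 0, 0, 5.7, 0, 1.8, 1],
    [0, 0, 0, 7.6, 0, 2.5, 1],
    [0, 0, 0, 9.5, 0, 3.1, 1],
    [0, 0, 0, 11.4, 0, 3.7, 1],
    [0, 0, 0, 11.4, 0, 3.7, 1]
  ]
}}

```text
t: 26.78
tcp_pos: [0.392, -0.2737, 0.1252]
tool_rot: [0.255, 0.954, 0.04, -0.152]
force: [-0.9, -0.6, -1.4]
finger_gap: 0.259
gripper_force: 98.0
```

```bash
python3 look2.py
```

```text
26.7833 [ 0.39195232 -0.27374623  0.12522662] [-0.9 -0.6 -1.4] [ 0.014 -0.084  0.027]
side 839 [ 510.5 -338.9] [55.6 87. ] 52.8 mean [ 0.5145 -0.3454  0.0252] ztop [0.0177 0.0248 0.0341] slope [-11.1   8.2]
  plate ((490.7657165527344, -330.4006042480469), (188.24256896972656, 187.4684600830078), 72.50089263916016)
scene 823 [ 503.9 -338.7] [58.7 69.1] 49.9 mean [ 0.5003 -0.3407  0.0282] ztop [0.0196 0.0286 0.0359] slope [-9.3  8.2]
  plate ((488.14031982421875, -335.78863525390625), (178.34344482421875, 189.78018188476562), 69.72010040283203)
```

```bash
python3 - <<'E'
from h import *
st=readout.sense();p,R0=st['tcp_pos'],R.from_quat(st['tool_rot'])
th=np.degrees(np.arcsin(R0.as_matrix()[:,2]@-PE));t=np.radians(th)
tip=p+PE*(.169*np.cos(t)-.067*np.sin(t))-np.array([0,0,.169*np.sin(t)+.067*np.cos(t)])
print('th',th,'tip along',(tip-PC)@PE,'z',tip[2])
al=(tip-PC)@PE
for w in [(al+.003,.009,14),(al+.006,.010,10),(al+.006,.022,8)]: print(w,rel(*tipT(*w)))
E
```

```text
th 18.003822584164443 tip along 0.02756667980788391 z 0.009270351432062104
(np.float64(0.03056667980788391), 0.009, 14) [-0.1 -4.   0.1  1.3  0.4 11.3]
(np.float64(0.03356667980788391), 0.01, 10) [-0.1 -8.   0.1  2.2  0.4 21.6]
(np.float64(0.03356667980788391), 0.022, 8) [ -0.1 -10.    0.1   7.3   0.4  16.4]
```

Emit:
{"name": "move_arm", "arguments": {
  "rows": [
    [0, -1.5, 0, 0.3, 0, 4, 1],
    [0, -3, 0, 0.8, 0, 8, 1],
    [0, -4.5, 0, 1.4, 0, 12.5, 1],
    [0, -6, 0, 1.7, 0, 16.5, 1],
    [0, -8, 0, 2.2, 0, 21.5, 1],
    [0, -8, 0, 2.2, 0, 21.5, 1]
  ]
}}

```text
t: 27.38
tcp_pos: [0.3834, -0.2684, 0.1051]
tool_rot: [0.257, 0.962, 0.023, -0.086]
force: [-1.6, 0.4, -2.0]
finger_gap: 0.26
gripper_force: 98.1
```

```bash
python3 look2.py
```

```text
27.3833 [ 0.38340069 -0.26841488  0.10505769] [-1.6  0.4 -2. ] [0.051 0.039 0.004]
side 849 [ 514.1 -340.9] [56.3 84.9] 55.3 mean [ 0.5172 -0.3461  0.0229] ztop [0.017  0.0227 0.0289] slope [-7.   5.9]
  plate ((491.2391357421875, -330.47088623046875), (188.23388671875, 187.78782653808594), 59.748138427734375)
scene 890 [ 509.4 -340.9] [59.  73.7] 53.3 mean [ 0.5045 -0.3426  0.0247] ztop [0.0188 0.0247 0.0304] slope [-5.9  6. ]
  plate ((490.11517333984375, -336.74383544921875), (188.55715942382812, 175.152587890625), 10.863715171813965)
```

```bash
python3 - <<'E'
from h import *
for w in [(.0335,.025,4),(.0335,.045,-2)]: print(w,rel(*tipT(*w)))
E
```

```text
(0.0335, 0.025, 4) [-0.  -6.1  0.1  8.7  0.4  3.5]
(0.0335, 0.045, -2) [ -0.  -12.1   0.1  16.4   0.5   2.4]
```

Emit:
{"name": "move_arm", "arguments": {
  "rows": [
    [0, -1, 0, 1.5, 0, 0.6, 1],
    [0, -2, 0, 3, 0, 1.2, 1],
    [0, -3, 0, 4.5, 0, 1.8, 1],
    [0, -4.5, 0, 6.5, 0, 2.6, 1],
    [0, -6, 0, 8.7, 0, 3.5, 1],
    [0, -8, 0, 11, 0, 3, 1],
    [0, -10, 0, 13.5, 0, 3, 1],
    [0, -12, 0, 16.4, 0, 2.4, 1],
    [0, -12, 0, 16.4, 0, 2.4, 1]
  ]
}}

```text
t: 28.23
tcp_pos: [0.3695, -0.2605, 0.1061]
tool_rot: [0.258, 0.966, -0.004, 0.016]
force: [0.1, 0.0, -1.8]
finger_gap: 0.261
gripper_force: 98.2
```

```bash
python3 look2.py
```

```text
28.2333 [ 0.36954914 -0.26051698  0.10607235] [ 0.1  0.  -1.8] [ 0.153  0.218 -0.026]
side 862 [ 512.4 -341.6] [55.6 82.8] 62.4 mean [ 0.5154 -0.3456  0.0567] ztop [0.054  0.0568 0.0592] slope [2.2 0.5]
  plate ((487.3019104003906, -331.8226318359375), (196.43118286132812, 188.76625061035156), 23.80882453918457)
scene 1084 [ 510.  -341.2] [59.  89.6] 62.2 mean [ 0.5049 -0.3428  0.0563] ztop [0.0521 0.0567 0.0586] slope [3.2 0.4]
  plate ((485.2961730957031, -340.3739929199219), (168.57530212402344, 182.6309814453125), 82.54048919677734)
```

```bash
python3 - <<'E'
from h import *
for w in [(.0065,.045,-2),(.0065,.030,5),(.0065,.018,10),(.0065,.011,13)]: print(w,rel(*tipT(*w)))
E
```

```text
(0.0065, 0.045, -2) [-0.  -0.   0.1 27.6  0.7 -0.9]
(0.0065, 0.03, 5) [-0.   7.   0.1 18.7  0.7 -6. ]
(0.0065, 0.018, 10) [-0.  12.   0.1 10.9  0.7 -7.6]
(0.0065, 0.011, 13) [-0.  15.   0.1  5.7  0.7 -8.4]
```

Emit:
{"name": "move_arm", "arguments": {
  "rows": [
    [0, 0, 0, 4, 0, 0, 1],
    [0, 0, 0, 11, 0, 0, 1],
    [0, 0, 0, 19, 0, 0, 1],
    [0, 0, 0, 25, 0, -1, 1],
    [0, 0, 0, 27.5, 0.5, -1, 1],
    [0, 2, 0, 25, 0.5, -2.5, 1],
    [0, 4, 0, 22.5, 0.5, -4, 1],
    [0, 7, 0, 18.7, 0.5, -6, 1],
    [0, 9.5, 0, 15, 0.5, -6.8, 1],
    [0, 12, 0, 10.9, 0.5, -7.6, 1],
    [0, 13.5, 0, 8.3, 0.5, -8, 1],
    [0, 15, 0, 5.7, 0.5, -8.4, 1]
  ]
}}

```text
t: 29.33
tcp_pos: [0.3661, -0.2585, 0.1141]
tool_rot: [0.256, 0.96, 0.029, -0.11]
force: [0.6, -0.6, -2.3]
finger_gap: 0.26
gripper_force: 97.9
```

```bash
python3 look2.py; python3 - <<'E'
from h import *
for w in [(.0065,.010,13),(-.0035,.009,14),(-.0135,.009,14)]: print(w,rel(*tipT(*w)))
E
```

```text
29.3333 [ 0.36605732 -0.25846344  0.11413319] [ 0.6 -0.6 -2.3] [-0.007 -0.014 -0.002]
side 889 [ 492.9 -330.8] [55.7 86.8] 54.0 mean [ 0.495  -0.3354  0.0247] ztop [0.0173 0.0246 0.0325] slope [-9.5  7.3]
  plate ((491.48406982421875, -331.3746337890625), (189.5447998046875, 186.13739013671875), 52.273597717285156)
scene 893 [ 487.5 -330.6] [58.9 72.2] 52.1 mean [ 0.4831 -0.3323  0.0268] ztop [0.0191 0.027  0.0336] slope [-8.2  7.2]
  plate ((486.1750793457031, -338.4408264160156), (171.05581665039062, 190.37379455566406), 69.6119613647461)
(0.0065, 0.01, 13) [-0.1  0.1  0.1  0.8  0.3  0.8]
(-0.0035, 0.009, 14) [-0.1  1.1  0.1  9.2  0.3  1.1]
(-0.0135, 0.009, 14) [-0.1  1.1  0.1 18.9  0.3  3.3]
```

Emit:
{"name": "move_arm", "arguments": {
  "rows": [
    [0, 0.5, 0, 2, 0, 0.9, 1],
    [0, 1, 0, 4, 0, 0.7, 1],
    [0, 1, 0, 6, 0, 0.6, 1],
    [0, 1, 0, 8, 0, 0.9, 1],
    [0, 1, 0, 10, 0, 1.3, 1],
    [0, 1, 0, 12, 0, 1.7, 1],
    [0, 1, 0, 12, 0, 1.7, 1]
  ]
}}

```text
t: 30.02
tcp_pos: [0.3545, -0.2516, 0.1152]
tool_rot: [0.256, 0.959, 0.031, -0.118]
force: [0.5, 0.2, -2.0]
finger_gap: 0.261
gripper_force: 98.2
```

```bash
python3 look2.py; python3 - <<'E'
from h import *
for w in [(-.0065,.009,14),(-.0135,.009,15),(-.0235,.009,16),(-.0335,.009,18)]: print(w,rel(*tipT(*w)))
E
```

```text
30.0167 [ 0.35448885 -0.2516039   0.11524964] [ 0.5  0.2 -2. ] [-0.021 -0.066  0.05 ]
side 750 [ 493.2 -330.7] [55.8 83.6] 57.7 mean [ 0.4989 -0.3375  0.0218] ztop [0.0167 0.0218 0.027 ] slope [-6.6  5.4]
  plate ((491.6757507324219, -331.2337646484375), (189.0519561767578, 186.62246704101562), 58.5611686706543)
scene 953 [ 488.3 -330.5] [59.9 75.4] 57.0 mean [ 0.4835 -0.332   0.0238] ztop [0.0186 0.0238 0.0287] slope [-5.   5.2]
  plate ((488.013671875, -337.82861328125), (173.90760803222656, 189.54408264160156), 76.31950378417969)
(-0.0065, 0.009, 14) [-0.1 -0.   0.1 -1.7 -0.  -0.1]
(-0.0135, 0.009, 15) [-0.1  1.   0.1  3.9 -0.  -1.3]
(-0.0235, 0.009, 16) [-0.1  2.   0.1 12.4 -0.  -1.8]
(-0.0335, 0.009, 18) [-0.1  4.   0.1 19.4  0.  -5.2]
```

Emit:
{"name": "move_arm", "arguments": {
  "rows": [
    [0, 0.5, 0, 2, 0, -0.7, 1],
    [0, 1, 0, 3.9, 0, -1.3, 1],
    [0, 1.2, 0, 6, 0, -1.4, 1],
    [0, 1.5, 0, 8, 0, -1.5, 1],
    [0, 1.7, 0, 10, 0, -1.6, 1],
    [0, 2, 0, 12.4, 0, -1.8, 1],
    [0, 2.6, 0, 14.5, 0, -2.8, 1],
    [0, 3.3, 0, 17, 0, -4, 1],
    [0, 4, 0, 19.4, 0, -5.2, 1],
    [0, 4, 0, 19.4, 0, -5.2, 1]
  ]
}}

```text
t: 30.95
tcp_pos: [0.3399, -0.2434, 0.1251]
tool_rot: [0.255, 0.954, 0.04, -0.151]
force: [0.5, -0.3, -2.8]
finger_gap: 0.265
gripper_force: 98.2
```

```bash
python3 look2.py; python3 - <<'E'
from h import *
for w in [(-.0335,.010,20),(-.045,.010,20),(-.055,.011,20),(-.065,.016,20),(-.075,.04,20),(-.10,.10,12)]: print(w,rel(*tipT(*w)))
E
```

```text
30.95 [ 0.33993331 -0.24341594  0.12509324] [ 0.5 -0.3 -2.8] [ 0.004 -0.085  0.019]
side 832 [ 492.9 -330.7] [56.  84.4] 58.7 mean [ 0.4952 -0.3355  0.0197] ztop [0.0163 0.0197 0.0231] slope [-2.3  3.2]
  plate ((491.30523681640625, -330.59320068359375), (187.6264190673828, 189.0081329345703), 9.767233848571777)
scene 1028 [ 489.4 -330.7] [58.6 80.7] 58.0 mean [ 0.4846 -0.332   0.0201] ztop [0.017  0.0201 0.023 ] slope [-1.2  2.8]
  plate ((488.7177429199219, -333.0315856933594), (183.29013061523438, 189.91326904296875), 86.24099731445312)
(-0.0335, 0.01, 20) [-0.1  2.   0.1 -1.8  0.  -6.7]
(-0.045, 0.01, 20) [-0.1  2.   0.1  9.2  0.  -3.2]
(-0.055, 0.011, 20) [-0.1  2.   0.1 19.   0.1 -1. ]
(-0.065, 0.016, 20) [-0.1  2.   0.1 30.   0.1 -2.7]
(-0.075, 0.04, 20) [ -0.1   2.    0.1  47.    0.1 -22.4]
(-0.1, 0.1, 12) [ -0.1  -6.    0.1  97.8   0.2 -47.9]
```

Emit:
{"name": "move_arm", "arguments": {
  "rows": [
    [0, 1, 0, 1, 0, -4, 1],
    [0, 2, 0, 3, 0, -5, 1],
    [0, 2, 0, 6, 0, -4, 1],
    [0, 2, 0, 9, 0, -3.2, 1],
    [0, 2, 0, 12, 0, -2.5, 1],
    [0, 2, 0, 15.5, 0, -1.8, 1],
    [0, 2, 0, 19, 0, -1, 1],
    [0, 2, 0, 24, 0, -1.5, 1],
    [0, 2, 0, 30, 0, -3, 1],
    [0, 2, 0, 36, 0, -15, 1],
    [0, 0, 0, 42, 0, -38, 1],
    [0, -3, 0, 48, 0, -65, 1]
  ]
}}

```text
t: 32.05
tcp_pos: [0.3159, -0.2288, 0.2011]
tool_rot: [0.255, 0.958, 0.035, -0.129]
force: [0.7, -0.8, -0.8]
finger_gap: 0.26
gripper_force: 98.2
```

```bash
python3 look2.py; python3 - <<'E'
from h import *
st=readout.sense();print(st['tcp_pos'],st['force'],rel([.4029,-.1443,.21],rot(0)))
E
```

```text
32.05 [ 0.31589574 -0.22875723  0.20107437] [ 0.7 -0.8 -0.8] [-0.058 -0.131 -0.103]
side 912 [ 493.4 -331.5] [56.2 83. ] 60.9 mean [ 0.4949 -0.3354  0.0176] ztop [0.0151 0.0177 0.0199] slope [0.6 1.4]
  plate ((490.262451171875, -334.059814453125), (196.8367156982422, 187.40785217285156), 74.52606964111328)
scene 1071 [ 490.3 -330.4] [58.9 85.3] 61.1 mean [ 0.4851 -0.3322  0.0175] ztop [0.014  0.0177 0.0193] slope [1.6 1.1]
  plate ((488.98846435546875, -331.3516845703125), (185.84896850585938, 187.98873901367188), 73.56208801269531)
[ 0.31701766 -0.23004488  0.20428937] [-0.31272865 -0.89949589 -2.46522043] [  3.8 -14.5 -29.7 -29.2 117.1 -13.9]
```

Emit:
{"name": "move_arm", "arguments": {
  "rows": [
    [0.3, -1.5, -2.5, -2, 5, -5, 1],
    [0.7, -3, -5.5, -4, 18, -14, 1],
    [1.2, -5, -9, -8, 34, -14, 1],
    [1.7, -6.5, -13, -12, 50, -14, 1],
    [2.2, -8, -17, -16, 68, -14, 1],
    [2.7, -10, -21, -20, 85, -14, 1],
    [3.2, -12, -25, -24, 100, -14, 1],
    [3.6, -13.5, -28, -27, 111, -14, 1],
    [3.8, -14.5, -29.7, -29, 117, -14, 1],
    [3.8, -14.5, -29.7, -29, 117, -14, 1],
    [3.8, -14.5, -29.7, -29, 117, -14, 1]
  ]
}}

```text
t: 33.07
tcp_pos: [0.4025, -0.1445, 0.207]
tool_rot: [0.0, 1.0, 0.002, -0.003]
force: [0.3, 0.3, -1.9]
finger_gap: 0.259
gripper_force: 98.1
```

```bash
python3 - <<'E'
from h import *
st=readout.sense();print(st['t'],st['tcp_pos'],st['tool_rot'].round(4),st['force'],rel([.4029,-.1443,.0712],rot(0)))
E
```

```text
33.0667 [ 0.40250177 -0.14446633  0.20698236] [ 2.0e-04  1.0e+00  1.6e-03 -2.6e-03] [ 0.33417154  0.28078999 -1.87976822] [  0.2  -0.3  -0.   -1.1  -0.3 135.8]
```

Emit:
{"name": "move_arm", "arguments": {
  "rows": [
    [0, 0, 0, 0, 0, 12, 1],
    [0, 0, 0, 0, 0, 35, 1],
    [0, 0, 0, 0, 0, 60, 1],
    [0, 0, 0, 0, 0, 85, 1],
    [0, 0, 0, 0, 0, 105, 1],
    [0, 0, 0, 0, 0, 115, 1],
    [0, 0, 0, 0, 0, 115, 1],
    [0, 0, 0, 0, 0, 115, 1]
  ]
}}

```text
t: 33.73
tcp_pos: [0.4028, -0.1451, 0.092]
tool_rot: [0.001, 1.0, 0.002, -0.002]
force: [0.3, 0.0, -1.0]
finger_gap: 0.263
gripper_force: 98.1
```

```bash
python3 - <<'E'
from h import *
st=readout.sense();print(st['t'],st['tcp_pos'],st['tool_rot'].round(4),st['force'],st['ft_torque'],rel([.4029,-.1443,.0712],rot(0)))
E
```

```text
33.7333 [ 0.4028053  -0.14514279  0.09196893] [ 8.0e-04  1.0e+00  1.6e-03 -2.1e-03] [ 0.3354729   0.00252633 -0.96512288] [-0.02486904  0.12725704 -0.01732094] [ 0.2 -0.2 -0.1 -0.2  0.8 20.8]
```

Emit:
{"name": "move_arm", "arguments": {
  "rows": [
    [0, 0, 0, 0, 1, 7, 1],
    [0, 0, 0, 0, 1, 14, 1],
    [0, 0, 0, 0, 1, 18, 1],
    [0, 0, 0, 0, 1, 20, 1],
    [0, 0, 0, 0, 1, 21, 1],
    [0, 0, 0, 0, 1, 21, 1],
    [0, 0, 0, 0, 1, 21, 1]
  ]
}}

```text
t: 34.32
tcp_pos: [0.4033, -0.1437, 0.0717]
tool_rot: [0.0, 1.0, 0.001, -0.001]
force: [-0.1, 0.2, -0.5]
finger_gap: 0.263
gripper_force: 98.5
```

```bash
python3 - <<'E'
from h import *
st=readout.sense();print(st['t'],st['tcp_pos'],st['force'],st['ft_torque'])
E
```

```text
34.3167 [ 0.40331455 -0.14365971  0.07169687] [-0.13480043  0.16777676 -0.50456905] [0.04263943 0.01549195 0.0322738 ]
```

Nearly seated. I'll go down 1 mm more, open slowly, then rise clear.

Emit:
{"name": "move_arm", "arguments": {
  "rows": [
    [0, 0, 0, 0, 0, 0.5, 1],
    [0, 0, 0, 0, 0, 1, 1],
    [0, 0, 0, 0, 0, 1, 0.7],
    [0, 0, 0, 0, 0, 1, 0.5],
    [0, 0, 0, 0, 0, 1, 0.3],
    [0, 0, 0, 0, 0, 1, 0],
    [0, 0, 0, 0, 0, 1, 0],
    [0, 0, 0, 0, 0, 1, 0],
    [0, 0, 0, 0, 0, 1, 0],
    [0, 0, 0, 0, 0, 1, 0],
    [0, 0, 0, 0, 0, 1, 0]
  ],
  "squeeze": 40
}}

```text
t: 35.23
tcp_pos: [0.4032, -0.1436, 0.0705]
tool_rot: [0.0, 1.0, 0.001, -0.001]
force: [-0.7, -0.0, -0.1]
finger_gap: 0.996
gripper_force: 0.0
```

Emit:
{"name": "move_arm", "arguments": {
  "rows": [
    [0, 0, 0, 0, 0, -10, 0],
    [0, 0, 0, 0, 0, -30, 0],
    [0, 0, 0, 0, 0, -60, 0],
    [0, 0, 0, 0, 0, -95, 0],
    [0, 0, 0, 0, 0, -130, 0],
    [0, 0, 0, 0, 0, -165, 0],
    [0, 0, 0, 0, 0, -190, 0],
    [0, 0, 0, 0, 0, -200, 0],
    [0, 0, 0, 0, 0, -200, 0]
  ]
}}

```text
t: 35.98
tcp_pos: [0.4049, -0.1448, 0.2732]
tool_rot: [0.0, 1.0, -0.001, 0.002]
force: [0.7, -0.5, 0.3]
finger_gap: 1.003
gripper_force: 0.0
```

```bash
python3 look2.py; python3 - <<'E'
from h import *
a=snap('scene');b=snap('side')
cv2.imwrite('pics/k.png',cv2.hconcat([cv2.resize(a['img'][110:345,130:465,::-1],(400,280)),cv2.resize(b['img'][90:380,130:330,::-1],(400,580))[150:430]]))
E
```

```text
35.9833 [ 0.40491198 -0.14481402  0.2732468 ] [ 0.7 -0.5  0.3] [ 0.025 -0.013 -0.004]
side 920 [ 493.4 -331.5] [56.2 83. ] 60.9 mean [ 0.4948 -0.3354  0.0176] ztop [0.0151 0.0176 0.0201] slope [0.6 1.2]
  plate ((491.1598815917969, -330.8561096191406), (188.1368408203125, 187.33074951171875), 64.4766845703125)
scene 1073 [ 490.1 -331.1] [57.5 85.8] 61.1 mean [ 0.4851 -0.3322  0.0175] ztop [0.0142 0.0177 0.0195] slope [1.5 1. ]
  plate ((489.2353820800781, -331.266845703125), (188.29025268554688, 187.7849884033203), 37.429595947265625)
```

View pics/k.png

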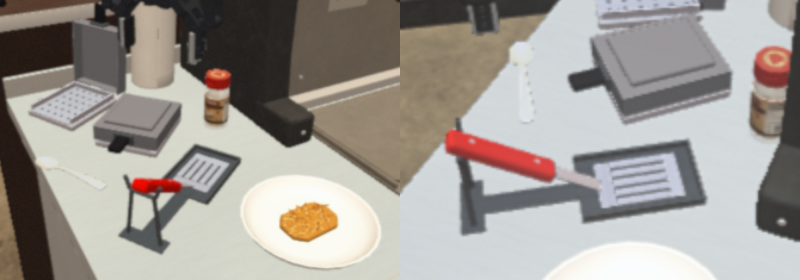

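The last picture shows the hash brown flat in the middle of the plate at about (310,222) and the turner back in its rest at (165,185)–(205,172). Dish_a's cover stands open at (100,55), and dish_b is shut.

```bash
python3 -c "
from station import order
print(order.sign_off())"
```

```text
the job is handed in; nothing more can be done
None
```

The job is handed in at about 36 s: the hash brown lies flat in the middle of the plate, the turner is back in its rest and dish_a's cover stands open. I opened dish_b first by mistake and shut it again with the patty untouched, and the hash brown slid about 2 cm too far on the first placing, so I lifted it with the turner and laid it again.

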